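# Stand a leaning row of boards up square in the glue-up stand

## Robot

A 7-joint arm with a two-finger parallel gripper is mounted at the origin on the work surface. World frame = base frame: x ahead of the robot, y to its left, z up, the work surface at z = 0. Lengths are in m, angles in rad, forces in N, time in s.
With the tool pointing down it reaches from about 0.425 to 0.95 m from the base axis. Payload 16.7 kg.
Tool frame: the origin (TCP) lies midway between the tips of the shut fingers; the grasp point (between the pads) lies 19 mm behind it (env.tcp_to_grasp is the distance from the TCP to the grasp point, in m); z points along the fingers, x is the direction in which the jaws open and shut, and the axes are right-handed (so a half turn about z gives the same grasp; the last joint's range is limited). The gripper opens to 94 mm and grips with 3 to 60 N. Pads are 16 mm wide; open, the fingers measure 119 mm over their backs; the gripper's body (75 mm by 177 mm) begins 78 mm behind the grasp point.
Start: joints at [-1.26, 0.426, 0.074, 1.606, -0.034, 1.111, -0.067], TCP at [0.3, 0.605, 0.172] pointing down, gripper open.
Joint ranges: [-2.85, 2.85], [-0.5, 2.14], [-1.23, 1.37], [0.21, 2.46], [-1.02, 4.16], [0.16, 2.05], [-2.73, 2.73]. Speed limits (rad/s): [1.89, 1.89, 2.39, 2.39, 3.01, 3.01, 3.01].

## Interface

Orientations are given as a unit quaternion [w, x, y, z].
In Python, from station import env gives the robot as it stands.
- The arm moves only by the tool play_rows, never from a script. Its argument "plan" is a list of rows, each a list of 2 entries, a list of its own where there are three numbers: the shift along the world's x, y, z in cm, then the turn about the world's z in degrees. In form: [[[tx, ty, tz], yaw], ...]. A call has exactly 10 rows; each row shifts and turns the commanded pose from where the row before left it; what a row does not reach is not made up. A row lasts 1/10 s, in which the tool goes at most 50 mm and 8.59 degrees, less where a joint would pass 70% of its speed; a pose out of reach is approached as far as the arm can. A call is refused whole if a number of a shift passes 5 or a number of a turn 8.59, either way. A call with a gripper value outside its range is refused whole. "grip" is the gripper command: -1 is shut, 1 is fully open, values between are in proportion, set as the call begins (left out, the last holds). The fingers move at their own pace and stop on an object; "force" is the grip in N (left out, the last holds). Time passes only in rows, so rows that do not move let the fingers close, or fill a call up. It gives the time, the measured TCP pose, the force and the opening at its end, in the units of the state.
- env.observe(): the state, without advancing time (a new reading comes with each control period).
- env.grab_frame(name): name is "scene" or "side" or "wrist"; returns a dict with "color" (384x512x3 uint8, red, green, blue), "depth" (384x512 float32, m along the optical axis (not along the pixel's ray), 0 where there is no reading), "fx", "fy", "cx", "cy" (pixels), "k1" (the pictures are not rectified: a ray, as slopes to the right and down, at radius r is drawn at 1 + k1 r^2 times it, then the intrinsics apply), "rvec" (rotation vector, rad) and "tvec" (3), from world to camera coordinates, as OpenCV has them. Camera axes: x right, y down, z forward; pixel columns grow to the right and rows downward; lengths in m; the calibration is good to about 2 mm. A picture is of the moment at which its call begins.
- env.sign_off(): hands the job in, once; it reports no verdict.
The state is a dict: "time_s": time; "qpos": joint angles; "dq": joint speeds; "tau": joint torques, N m; "tool_pos": TCP position; "ee_rot": TCP orientation; "wrist_force": force on the tool from outside, world axes, zero at the start; "ft_torque": the same for the moment, N m; "finger_gap": finger opening in m.
Only numpy, scipy, OpenCV 4.12 (cv2) and the standard library are available. Lean on these libraries where they do the work, as an engineer would, in place of code of your own. Each camera call takes 0.05 s, during which the arm holds its last target.

## Task

Three boards lean against the two dowels of the glue-up stand. Push them upright and close together, flat against the tall backstop, and slide them endways so that each one's end is flush against the low end fence; leave them standing there on the base. Do not shift the tape, cup, offcut or hammer.

Things in the scene. Friction and masses are not known exactly. Their poses are not given: they have to be found in the camera images.
- stand: Glue-up stand, fixed to the bench; two dark walls on a plywood base. Origin on the bench top, z up, +y towards the tall backstop, +x (away from the robot) towards the low end fence. Base 15 mm thick (boards stand on its top), from x -170 to +120 and y -115 to +75 mm. Three boards pushed up fill y -4 to +50 and x -75 to +75 mm.
- backstop (a point): Foot of the backstop's face, at stand x = 0, y = +50 mm, on the base. The face is upright and looks to the stand's -y; it runs from x -40 to +105 mm and is 130 mm tall above the base.
- fence (a point): Foot of the end fence's face, at stand x = +75, y = +23 mm, on the base. The face is upright and looks to the stand's -x; it runs from y -80 to +50 mm and is 35 mm tall above the base.
- dowel_a (a point): Top of one of two upright wooden dowels that the boards lean on: 16 mm thick, round-topped, 75 mm tall above the base, at stand x = -55, y = -61 mm.
- dowel_b (a point): Top of the other dowel, at stand x = +55, y = -61 mm; 94 mm free between the two.
- rail (a point): Middle of the underside of the steel clamp rail above the boards: along stand x from -40 to +60, y -12 to +8, 185 to 205 mm above the bench, on two arms (16 mm wide, at x = -30 and +50 mm) from posts behind the backstop. It blocks a tool coming straight down in front of the upright row: lean the tool back to the stand's -y.
- board0: The front one (farthest from the backstop, resting on the dowels) of three equal planed wooden boards, 150 long (x) x 18 thick (y) x 110 mm tall (z), about 0.2 kg, loose. Origin at its centre. At the start it stands on its long lower edge on the stand's base parallel to the backstop and leans about 28 degrees away from the backstop (its top towards the stand's -y), set 10 to 40 mm short of the end fence.
- board1: The middle one of three equal planed wooden boards, 150 long (x) x 18 thick (y) x 110 mm tall (z), about 0.2 kg, loose. Origin at its centre. At the start it stands on its long lower edge on the stand's base parallel to the backstop and leans about 28 degrees away from the backstop (its top towards the stand's -y), set 10 to 40 mm short of the end fence.
- board2: The back one (nearest the backstop; its foot about 8 mm from it) of three equal planed wooden boards, 150 long (x) x 18 thick (y) x 110 mm tall (z), about 0.2 kg, loose. Origin at its centre. At the start it stands on its long lower edge on the stand's base parallel to the backstop and leans about 28 degrees away from the backstop (its top towards the stand's -y), set 10 to 40 mm short of the end fence.
- tape: Bystander: roll of blue tape lying flat, 100 mm across, 24 mm tall. Origin under its centre.
- cup: Bystander: white paper cup, 76 mm across the rim, 90 mm tall. Origin under its centre.
- offcut: Bystander: dark wood offcut, 90 x 50 x 35 mm tall. Origin under its centre.
- hammer: Bystander: hammer with a wooden handle, lying on the bench. Its own x runs along the handle towards the head.
Not all that is in view belongs to the job. Leave any pink look-alike of the board2 alone.

How it is judged:
By the outcome, as a careful person would: the job done as asked, in the order asked, and still so for the second after the job is handed in, with the robot touching nothing.
It also fails if it takes over 72 s, if anything falls off the work surface, if the arm or the gripper's body presses on something with over 40 N, if the wrist force passes 120 N, or if a joint passes its speed limit or range.

## Working session

There is one attempt and no reset: what is moved stays moved. The work goes in short steps, Python scripts to look and compute and a tool call to move; the robot and the scene stay as the last step left them, time stands still between calls to the robot, and variables do not carry over. Pictures are saved under pics/ and viewed, and the job is handed in when it is done.

Besides the shell and the picture viewer there is one more tool, called after ">>>" by a JSON object that holds its "fn" and its "kwargs". play_rows: Moves the arm, as the interface text tells. Its arguments: {"type":"object","properties":{"plan":{"type":"array"},"grip":{"type":"number"},"force":{"type":"number"}},"required":["plan"]}

```bash
ls; mkdir -p pics
cat > h.py <<'E'
from station import env
import numpy as np, cv2
def grab(n,f=None):
    g=env.grab_frame(n)
    if f: cv2.imwrite('pics/'+f,g['color'][:,:,::-1])
    return g
def pts(g):
    "world xyz per pixel from depth"
    h,w=g['depth'].shape
    u,v=np.meshgrid(np.arange(w),np.arange(h))
    return cast(g,u,v,g['depth'])
def slopes(g,u,v):
    xd=(np.asarray(u,float)-g['cx'])/g['fx'];yd=(np.asarray(v,float)-g['cy'])/g['fy']
    x,y=xd.copy(),yd.copy()
    for _ in range(10):
        s=1+g['k1']*(x*x+y*y);x=xd/s;y=yd/s
    return x,y
def cast(g,u,v,d):
    x,y=slopes(g,u,v)
    R=cv2.Rodrigues(np.array(g['rvec'],float))[0];t=np.array(g['tvec'],float).ravel()
    c=np.stack([x*d,y*d,np.asarray(d)*np.ones_like(x)],-1)
    return (c-t)@R
def plane(g,u,v,z):
    R=cv2.Rodrigues(np.array(g['rvec'],float))[0];t=np.array(g['tvec'],float).ravel()
    o=-R.T@t;x,y=slopes(g,u,v);d=np.stack([x,y,np.ones_like(x)],-1)@R
    return o+d*((z-o[2])/d[...,2])[...,None]
E
python3 - <<'E'
from h import *
s=env.observe();print({k:np.round(v,3) for k,v in s.items()})
for n in ['scene','side','wrist']:
    g=grab(n,n+'0.png'); R=cv2.Rodrigues(np.array(g['rvec'],float))[0];print(n,-R.T@np.array(g['tvec']).ravel(),R[2],g['fx'])
E
```

```text
pics
{'time_s': np.float64(0.0), 'qpos': array([-1.26 ,  0.427,  0.074,  1.607, -0.034,  1.111, -0.067]), 'dq': array([ 0.   , -0.002, -0.001, -0.   ,  0.001,  0.001, -0.001]), 'tau': array([-0.0000e+00, -9.3579e+01,  3.6660e+00, -4.5419e+01, -4.9000e-02,
        2.0000e-02,  0.0000e+00]), 'tool_pos': array([0.3  , 0.604, 0.171]), 'ee_rot': array([ 0.   ,  0.85 ,  0.527, -0.   ]), 'wrist_force': array([ 0.172, -0.264, -0.091]), 'ft_torque': array([-0.013,  0.032,  0.027]), 'finger_gap': np.float64(0.094)}
scene [ 1.04535117 -0.70241417  1.08451663] [-0.38480292  0.51819092 -0.76380946] 425.64765479968014
side [0.08035767 1.13615649 1.24392754] [ 0.27850632 -0.69505068 -0.66282636] 465.2171074259323
wrist [0.22896741 0.63943904 0.38408407] [ 0.2427715  -0.12154081 -0.96243952] 339.9327433064363
```

View pics/scene0.png

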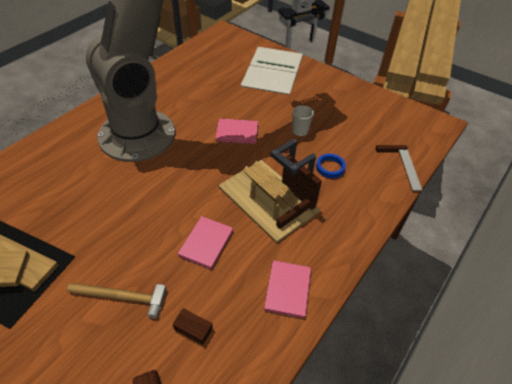

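View pics/side0.png

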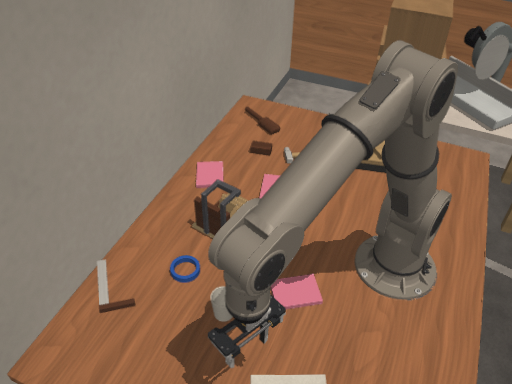

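View pics/wrist0.png

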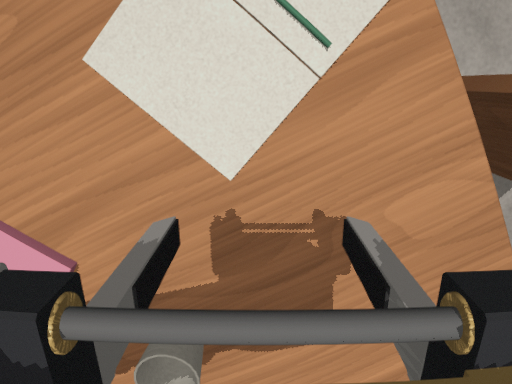

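Run:
```python
from h import *
g=grab('scene'); c=g['color'][140:250,200:350,::-1]
cv2.imwrite('pics/crop1.png',cv2.resize(c,None,fx=5,fy=5,interpolation=cv2.INTER_CUBIC))
P=pts(g); np.save('P.npy',P); np.save('C.npy',g['color'])
g=grab('side'); c=g['color'][170:260,170:270,::-1]
cv2.imwrite('pics/crop2.png',cv2.resize(c,None,fx=6,fy=6,interpolation=cv2.INTER_CUBIC))
```

```text
(no output)
```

View pics/crop1.png

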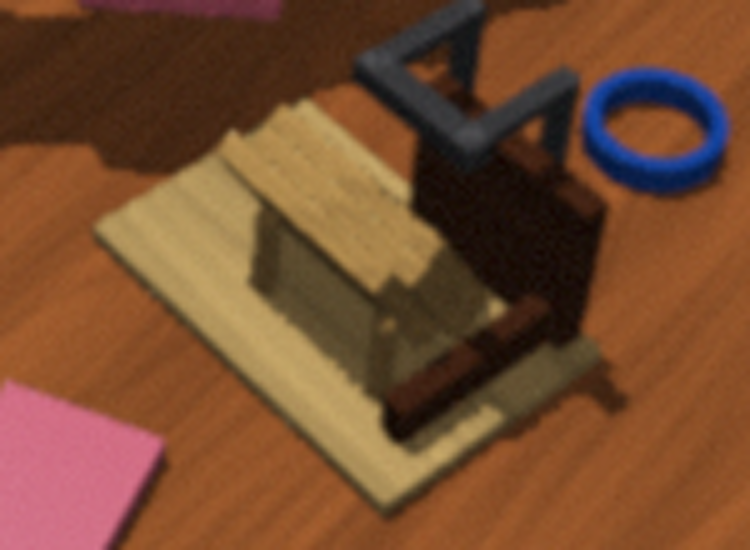

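View pics/crop2.png

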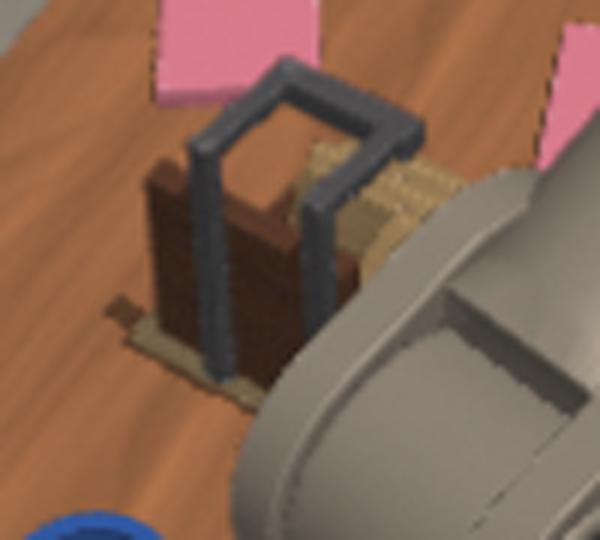

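Run:
```python
from h import *
g=grab('scene')
c=[plane(g,200+np.array(a)/5.,140+np.array(b)/5.,0.015) for a,b in [((97,),(228,)),((388,),(502,)),((600,),(346,))]]
c=np.array([x[0] for x in c]);print(c)
print(np.linalg.norm(c[1]-c[0]),np.linalg.norm(c[2]-c[1]))
P=pts(g);S=P[140:250,200:350]
m=(abs(S[...,2]-.015)<.006)
pp=S[m];print(len(pp), np.median(pp[:,2]))
src=np.array([[-.17,-.115],[.12,-.115],[.12,.075]])
a=src-src.mean(0);b=c[:,:2]-c[:,:2].mean(0)
th=np.arctan2((a[:,0]*b[:,1]-a[:,1]*b[:,0]).sum(),(a*b).sum());R=np.array([[np.cos(th),-np.sin(th)],[np.sin(th),np.cos(th)]])
o=c[:,:2].mean(0)-R@src.mean(0);print('th',np.degrees(th),'o',o,'res',(src@R.T+o-c[:,:2])*1e3)
np.savez('stand.npz',th=th,o=o)
q=(S[...,:2]-o)@R
# verify with depth: rail points z>.19, backstop, boards
for lab,mm in [('rail',(S[...,2]>.198)&(S[...,2]<.215)),('z135-150',(S[...,2]>.135)&(S[...,2]<.15)),('top',(S[...,2]>.09)&(S[...,2]<.125)&(q[...,1]<.03))]:
    print(lab,mm.sum(),np.percentile(q[mm],[1,50,99],axis=0).round(4).tolist(),S[...,2][mm].max())
```

```text
[[ 0.41392249 -0.01098167  0.015     ]
 [ 0.69184232 -0.06911544  0.015     ]
 [ 0.72929907  0.11267445  0.015     ]]
0.28393479340326566 0.18560865558588016
3238 0.015196272923818267
th -11.792460078741962 o [0.59940606 0.06620389] res [[-4.43068386 -0.64485643]
 [ 1.52883115 -1.77758366]
 [ 2.90185271  2.42244009]]
rail 432 [[-0.0413, -0.0147], [0.015, 0.0113], [0.0567, 0.0785]] 0.2089695063875941
z135-150 252 [[-0.0404, 0.0467], [0.0517, 0.058], [0.102, 0.0776]] 0.14944438034505994
top 820 [[-0.1008, -0.0675], [-0.0154, -0.0402], [0.0546, -0.0093]] 0.12359322047906106
```

Run:
```python
from h import *
d=np.load('stand.npz');th=float(d['th']);o=d['o'];R=np.array([[np.cos(th),-np.sin(th)],[np.sin(th),np.cos(th)]])
g=grab('scene');P=pts(g);S=P[130:260,190:360].reshape(-1,3);q=np.c_[(S[:,:2]-o)@R,S[:,2]]*1e3
b=q[abs(q[:,2]-15)<4]; b=b[(abs(b[:,0])<200)&(abs(b[:,1])<150)]
def edge(bins,vals,lo,hi,st,f):
    X=[];Y=[]
    for x in np.arange(lo,hi,st):
        k=(bins>=x)&(bins<x+st)
        if k.sum()>2: X.append(x+st/2);Y.append(f(vals[k]))
    p=np.polyfit(X,Y,1);r=np.polyval(p,X)-Y;k=abs(r)<3;p=np.polyfit(np.array(X)[k],np.array(Y)[k],1)
    print('slope deg',np.degrees(np.arctan(p[0])),'at mid',np.polyval(p,(lo+hi)/2),'at0',p[1],k.sum(),len(k))
print('-y edge');edge(b[:,0],b[:,1],-160,110,6,np.min)
print('+x edge');edge(b[:,1],b[:,0],-110,70,6,np.max)
print('-x edge');edge(b[:,1],b[:,0],-110,0,6,np.min)
r=q[(q[:,2]>202)&(q[:,2]<208)&(q[:,1]<12)&(q[:,1]>-25)]
print('rail front');edge(r[:,0],r[:,1],-38,55,6,np.min);print(r[:,0].min(),r[:,0].max(),r[:,1].max())
t=q[(q[:,2]>142)&(q[:,2]<149)];print('bs');edge(t[:,0],t[:,1],0,100,6,np.min);print(t[:,0].min(),t[:,0].max())
# board tops: highest points
t=q[(q[:,2]>85)&(q[:,2]<126)&(q[:,1]<35)&(q[:,1]>-90)]
for y in range(-80,20,6):
    k=(t[:,1]>=y)&(t[:,1]<y+6)
    if k.sum()>4: print(y,k.sum(),t[k,0].min().round(1),t[k,0].max().round(1),np.median(t[k,2]).round(1),t[k,2].max().round(1))
```

```text
-y edge
slope deg -0.5199023216235927 at mid -115.37732920806891 at0 -115.60418561690184 43 45
+x edge
slope deg 0.4461487555467756 at mid 116.35765078773596 at0 116.51338923017428 30 30
-x edge
slope deg 48.40879133379392 at mid -148.72113407595816 at0 -86.75399487764228 1 19
rail front
slope deg 1.0245300141675313 at mid -13.062486561574612 at0 -13.214494850507807 16 16
-42.912866731546195 56.827551694004654 11.775428518490026
bs
slope deg -0.34664493089056897 at mid 48.44567105326642 at0 48.74817951321654 13 13
-40.67978901392912 102.76730009193788
-74 12 -60.6 57.1 114.4 118.1
-68 108 -102.8 57.2 112.9 121.4
-62 129 -103.5 56.6 115.8 123.6
-56 70 -102.0 46.1 118.2 122.1
-50 54 -92.0 54.4 113.5 118.1
-44 105 -90.8 56.4 114.6 122.1
-38 99 -94.2 57.3 117.7 124.2
-32 29 -93.5 56.6 114.8 119.6
-26 99 -101.7 57.3 113.6 119.8
-20 98 -98.1 54.8 116.5 122.3
-14 54 -100.2 48.9 117.6 121.3
-2 5 45.2 47.0 90.7 99.1<stdin>:10: RankWarning: Polyfit may be poorly conditioned
```

>>> {"fn": "play_rows", "kwargs": {"plan": [[[0,0,4.5],3],[[0,0,4.5],3],[[0,0,4.5],3],[[0,0,4.5],3],[[1.5,-4,0],2.2],[[1.5,-4,0],0],[[1.5,-4,0],0],[[1.5,-4,0],0],[[1.5,-4,0],0],[[1.5,-4,0],0]], "grip": 1}}

```text
time_s: 1.35
tool_pos: [0.3905, 0.3627, 0.3519]
ee_rot: [-0.0, 0.778, 0.628, 0.0]
wrist_force: [0.9, 0.3, 0.5]
finger_gap: 0.0939
```

>>> {"fn": "play_rows", "kwargs": {"plan": [[[1.5,-4,0],0],[[1.5,-4,0],0],[[1.5,-4,0],0],[[1.5,-4,0],0],[[1.5,-4,0],0],[[1.5,-4,0],0],[[1.5,-4,0],0],[[1.1,-3,0],0],[[0,0,0],0],[[0,0,0],0]]}}

```text
time_s: 2.35
tool_pos: [0.5061, 0.0542, 0.3518]
ee_rot: [-0.0, 0.779, 0.627, 0.0]
wrist_force: [0.1, 1.7, -0.2]
finger_gap: 0.0942
```

```bash
cat >> h.py <<'E'
th=np.radians(-12.2);O=np.array([.5966,.0659])
Rs=np.array([[np.cos(th),-np.sin(th)],[np.sin(th),np.cos(th)]])
def toS(p): p=np.asarray(p);return np.concatenate([(p[...,:2]-O)@Rs,p[...,2:]],-1)*1e3
def toW(x,y): return O+Rs@np.array([x,y])/1e3
def st():
    s=env.observe();w,x,y,z=s['ee_rot'];jx=np.degrees(np.arctan2(2*(x*y+w*z),1-2*(y*y+z*z)))
    print('t',s['time_s'],'world',np.round(s['tool_pos'],4),'S',toS(s['tool_pos']).round(1),'jaw-in-stand',round(jx+12.2,2),'F',np.round(s['wrist_force'],1),'M',np.round(s['ft_torque'],2),'gap',round(float(s['finger_gap']),4),'q',np.round(s['qpos'],2))
E
python3 - <<'E'
from h import *
st()
g=grab('wrist','w1.png');np.savez('w1.npz',**g)
grab('scene','s1.png')
E
```

```text
t 2.35 world [0.5061 0.0542 0.3518] S [-85.9 -30.5 351.8] jaw-in-stand 89.92 F [ 0.1  1.7 -0.2] M [ 0.04  0.02 -0.01] gap 0.0942 q [-0.68  0.02  0.46  1.74 -0.01  1.39  1.14]
```

View pics/w1.png

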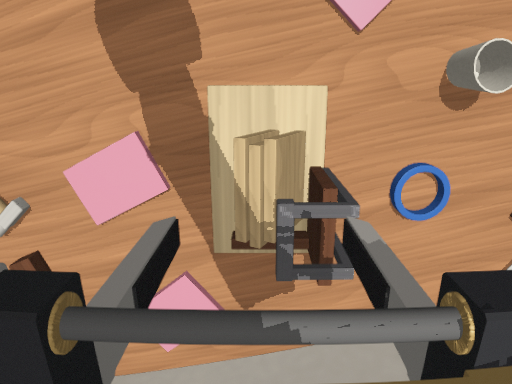

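View pics/s1.png

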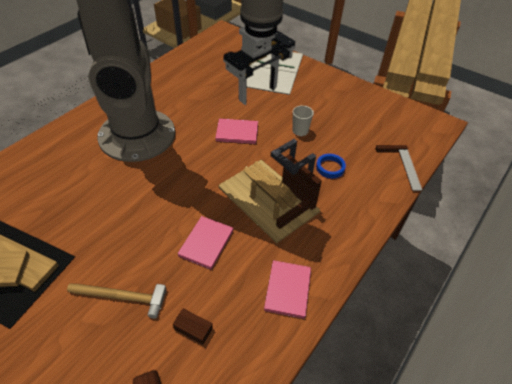

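Run:
```python
from h import *
g=dict(np.load('w1.npz'))
for uv in [(208.5,86),(327,85.5),(213,251)]: print('corner',toS(plane(g,*[np.array([a]) for a in uv],.015)).round(1))
q=toS(pts(g));ok=g['depth']>0
S=q[70:285,200:360].reshape(-1,3)
b=S[abs(S[:,2]-15)<4];print('base',np.percentile(b,[.3,99.7],axis=0).round(1))
r=S[(S[:,2]>198)&(S[:,2]<212)];print('rail',len(r),r.min(0).round(1),r.max(0).round(1))
t=S[(S[:,2]>141)&(S[:,2]<150)];print('bs',len(t),t.min(0).round(1),t.max(0).round(1))
t=S[(S[:,2]>95)&(S[:,2]<128)&(S[:,1]<20)]
for y in range(-80,20,5):
    k=(t[:,1]>=y)&(t[:,1]<y+5)
    if k.sum()>4: print(y,k.sum(),t[k,0].min().round(1),t[k,0].max().round(1),np.median(t[k,2]).round(1))
cv2.imwrite('pics/w1c.png',cv2.resize(g['color'][75:290,195:370,::-1],None,fx=2.7,fy=2.7,interpolation=cv2.INTER_CUBIC))
```

```text
corner [[-169.3 -112.5   15. ]]
corner [[-170.3   73.5   15. ]]
corner [[ 115.1 -116.    15. ]]
base [[-170.8 -115.7   12. ]
 [ 117.    73.9   17.7]]
rail 3176 [-41.5 -12.8 198. ] [ 57.7  81.5 207.5]
bs 1039 [-41.4  49.3 141. ] [101.8  80.9 149.6]
-70 224 -102.1 47.4 113.4
-65 361 -102.3 47.9 115.5
-60 375 -102.3 48.1 118.1
-55 405 -102.3 47.6 119.0
-50 400 -102.2 56.0 112.6
-45 378 -101.9 57.3 114.7
-40 384 -101.4 56.2 117.4
-35 421 -92.6 57.0 118.8
-30 311 -99.5 56.2 112.4
-25 420 -100.9 57.3 114.0
-20 380 -101.1 49.5 116.9
-15 390 -100.9 49.2 118.7
-10 208 -100.9 49.8 112.0
-5 192 -100.8 -13.4 103.0
0 82 -100.3 -11.1 96.8
```

View pics/w1c.png

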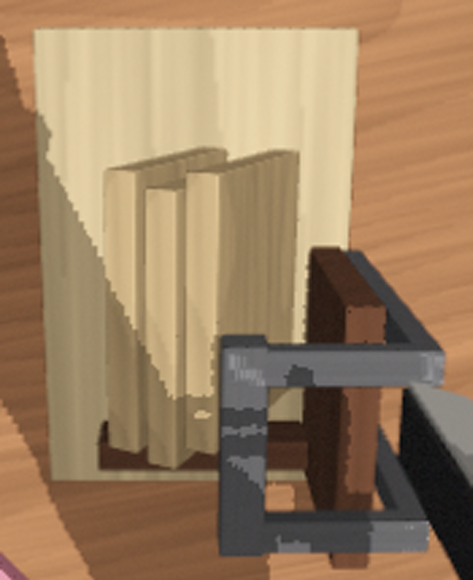

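>>> {"fn": "play_rows", "kwargs": {"plan": [[[0,0,-4],0],[[0,0,-4],0],[[0,0,-4],0],[[0,0,-4],0],[[0,0,-4],0],[[0,0,-3],0],[[0,0,-2],0],[[0,0,-1.2],0],[[0,0,0],0],[[0,0,0],0]]}}

```text
time_s: 3.45
tool_pos: [0.5065, 0.055, 0.0905]
ee_rot: [0.0, 0.778, 0.628, 0.0]
wrist_force: [0.5, 0.6, -1.2]
finger_gap: 0.0941
```

>>> {"fn": "play_rows", "kwargs": {"plan": [[[0.1,0.49,0],0],[[0.1,0.49,0],0],[[0.1,0.49,0],0],[[0.1,0.49,0],0],[[0.1,0.49,0],0],[[0.1,0.49,0],0],[[0,0,0],0],[[0,0,0],0],[[0,0,0],0],[[0,0,0],0]]}}

```text
time_s: 4.45
tool_pos: [0.5121, 0.0837, 0.0898]
ee_rot: [0.0, 0.778, 0.628, -0.0]
wrist_force: [-0.3, -1.4, 0.8]
finger_gap: 0.0937
```

Run:
```python
from h import *
st()
g=grab('wrist','w2.png')
g=grab('scene');cv2.imwrite('pics/s2.png',cv2.resize(g['color'][100:270,180:380,::-1],None,fx=4,fy=3.5))
```

```text
t 4.45 world [0.5121 0.0837 0.0898] S [-86.3  -0.5  89.8] jaw-in-stand 89.97 F [-0.3 -1.4  0.8] M [ 0.04 -0.02  0.03] gap 0.0937 q [-0.65  0.29  0.43  2.05 -0.16  0.83  1.23]
```

View pics/s2.png

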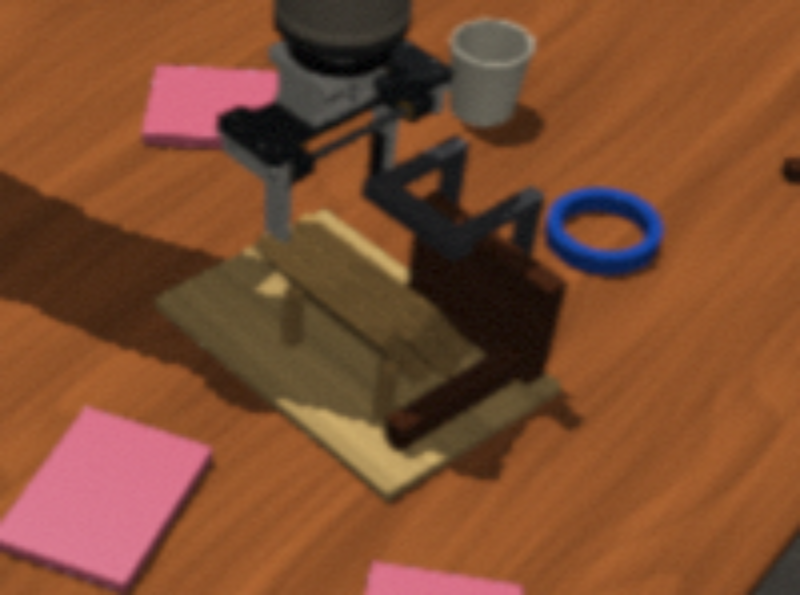

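View pics/w2.png

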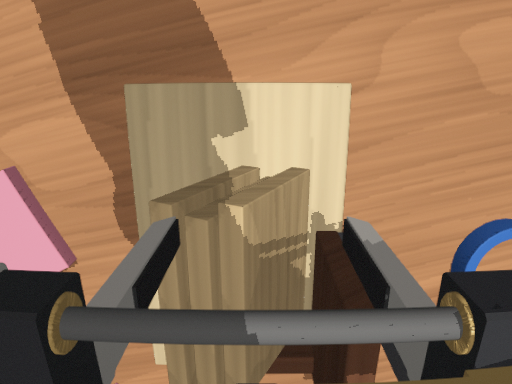

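>>> {"fn": "play_rows", "kwargs": {"plan": [[[0.1,0.49,0],0],[[0.1,0.49,0],0],[[0.1,0.49,0],0],[[0.1,0.49,0],0],[[0.1,0.49,0],0],[[0.1,0.49,0],0],[[0,0,0],0],[[0,0,0],0],[[0,0,0],0],[[0,0,0],0]]}}

```text
time_s: 5.55
tool_pos: [0.5181, 0.1131, 0.0898]
ee_rot: [0.0, 0.778, 0.628, -0.0]
wrist_force: [0.4, -0.3, -0.1]
finger_gap: 0.0943
```

```bash
cat >> h.py <<'E'
def look(k):
    st();g=grab('wrist','w%s.png'%k);np.savez('w%s.npz'%k,**g)
    g=grab('scene');a=cv2.resize(g['color'][130:260,200:350,::-1],None,fx=4,fy=4)
    cv2.imwrite('pics/s%s.png'%k,a)
E
python3 -c "
from h import *
look('3')"
```

```text
t 5.55 world [0.5181 0.1131 0.0898] S [-86.7  29.5  89.8] jaw-in-stand 89.98 F [ 0.4 -0.3 -0.1] M [-0.04  0.04  0.02] gap 0.0943 q [-0.69  0.3   0.42  2.03 -0.16  0.84  1.18]
```

View pics/s3.png

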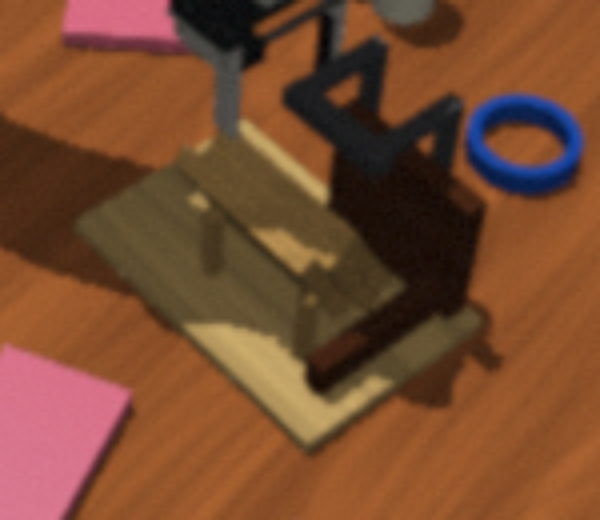

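View pics/w3.png

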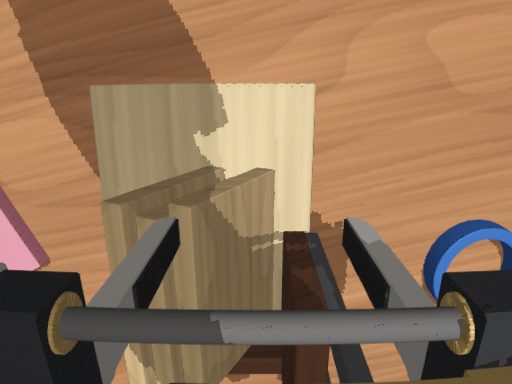

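Run:
```python
from h import *
g=grab('scene');q=toS(pts(g))
cv2.imwrite('pics/x.png',cv2.resize(g['color'][125:185,225:300,::-1],None,fx=8,fy=8,interpolation=cv2.INTER_NEAREST))
for v in range(140,170,3): print(v,[(u,*q[v,u].round(0).astype(int)) for u in range(253,264,3)])
w=dict(np.load('w3.npz'));qw=toS(pts(w))
for u,v in [(170,222),(178,222),(165,250),(150,260),(350,225),(348,222),(120,210),(150,215),(240,180)]: print(u,v,qw[v,u].round(0))
```

```text
140 [(253, np.int64(-68), np.int64(-55), np.int64(254)), (256, np.int64(-56), np.int64(-55), np.int64(263)), (259, np.int64(-53), np.int64(-46), np.int64(260)), (262, np.int64(-61), np.int64(-27), np.int64(243))]
143 [(253, np.int64(-71), np.int64(-52), np.int64(238)), (256, np.int64(-53), np.int64(-57), np.int64(255)), (259, np.int64(-54), np.int64(-45), np.int64(247)), (262, np.int64(-55), np.int64(-31), np.int64(237))]
146 [(253, np.int64(-74), np.int64(-49), np.int64(223)), (256, np.int64(-60), np.int64(-50), np.int64(233)), (259, np.int64(-53), np.int64(-45), np.int64(236)), (262, np.int64(-52), np.int64(-34), np.int64(230))]
149 [(253, np.int64(-235), np.int64(96), np.int64(2)), (256, np.int64(-60), np.int64(-49), np.int64(221)), (259, np.int64(-54), np.int64(-43), np.int64(221)), (262, np.int64(-216), np.int64(124), np.int64(-1))]
152 [(253, np.int64(-96), np.int64(-29), np.int64(169)), (256, np.int64(-82), np.int64(-29), np.int64(179)), (259, np.int64(-80), np.int64(-19), np.int64(175)), (262, np.int64(-203), np.int64(112), np.int64(0))]
155 [(253, np.int64(-97), np.int64(-27
[... 549 characters left out ...]
2, np.int64(-160), np.int64(73), np.int64(13))]
164 [(253, np.int64(-99), np.int64(-24), np.int64(111)), (256, np.int64(-90), np.int64(-20), np.int64(115)), (259, np.int64(-78), np.int64(-17), np.int64(123)), (262, np.int64(-149), np.int64(64), np.int64(13))]
167 [(253, np.int64(-83), np.int64(-38), np.int64(118)), (256, np.int64(-75), np.int64(-32), np.int64(121)), (259, np.int64(-77), np.int64(-17), np.int64(110)), (262, np.int64(-67), np.int64(-14), np.int64(116))]
170 222 [-97. -19. 134.]
178 222 [-93. -18. 124.]
165 250 [-89. -18. 152.]
150 260 [-95. -18. 173.]
350 225 [-95.  78. 133.]
348 222 [-95.  78. 129.]
120 210 [-99. -52. 121.]
150 215 [-92. -38. 111.]
240 180 [-101.   14.   61.]
```

View pics/x.png

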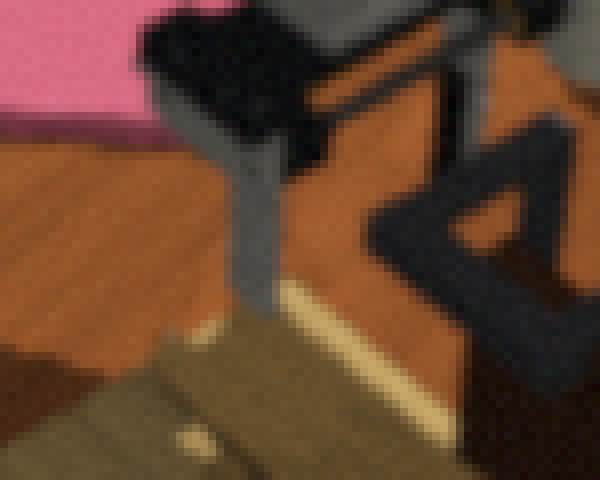

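>>> {"fn": "play_rows", "kwargs": {"plan": [[[0,0,3],0],[[-0.3,-1.5,0],0],[[-0.3,-1.5,0],0],[[-0.3,-1.5,0],0],[[-0.4,-1.5,0],0],[[0,-0.1,0],0],[[0,0,-3],0],[[0,0,-2],0],[[0,0,-1.5],0],[[0,0,0],0]]}}

```text
time_s: 6.7
tool_pos: [0.5038, 0.052, 0.0529]
ee_rot: [-0.001, 0.778, 0.628, -0.002]
wrist_force: [-0.9, 0.2, 1.3]
finger_gap: 0.094
```

Run:
```python
from h import *
look('4')
w=dict(np.load('w4.npz'));qw=toS(pts(w))
for u,v in [(170,222),(178,222),(165,250),(350,225),(348,222)]: print(u,v,qw[v,u].round(0))
```

```text
t 6.7 world [0.5038 0.052  0.0529] S [-87.8 -33.2  52.9] jaw-in-stand 90.0 F [-0.9  0.2  1.3] M [ 0.07 -0.02 -0.01] gap 0.094 q [-0.59  0.33  0.43  2.11 -0.2   0.75  1.32]
170 222 [-97. -83.  95.]
178 222 [-94. -80.  88.]
165 250 [-91. -80. 116.]
350 225 [-96.  15.  97.]
348 222 [-96.  15.  92.]
```

View pics/w4.png

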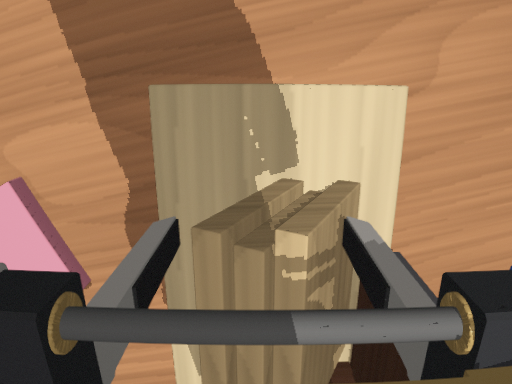

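View pics/s4.png

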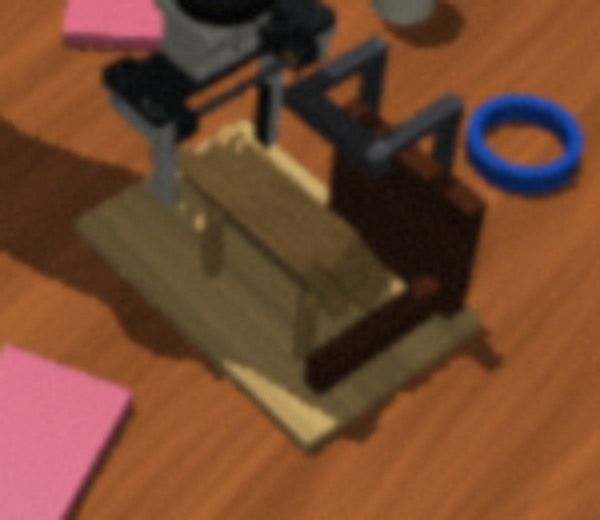

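>>> {"fn": "play_rows", "kwargs": {"plan": [[[0.1,0.49,0],0],[[0.1,0.49,0],0],[[0.1,0.49,0],0],[[0.1,0.49,0],0],[[0.1,0.49,0],0],[[0.1,0.49,0],0],[[0.1,0.49,0],0],[[0,0,0],0],[[0,0,0],0],[[0,0,0],0]]}}

```text
time_s: 7.8
tool_pos: [0.5121, 0.0864, 0.0547]
ee_rot: [-0.0, 0.778, 0.628, -0.0]
wrist_force: [-0.7, -0.5, -0.3]
finger_gap: 0.094
```

Run:
```python
from h import *
look('5')
```

```text
t 7.8 world [0.5121 0.0864 0.0547] S [-87.    2.2  54.7] jaw-in-stand 89.98 F [-0.7 -0.5 -0.3] M [-0.07 -0.    0.02] gap 0.094 q [-0.64  0.34  0.42  2.08 -0.2   0.76  1.26]
```

View pics/w5.png

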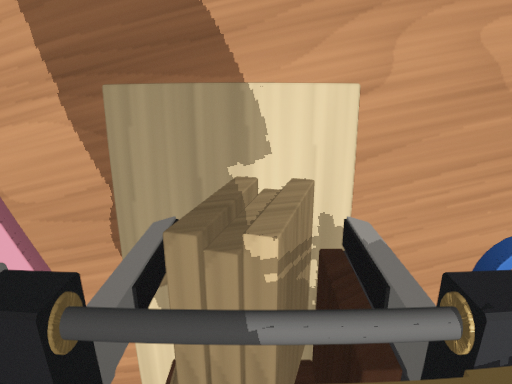

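View pics/s5.png

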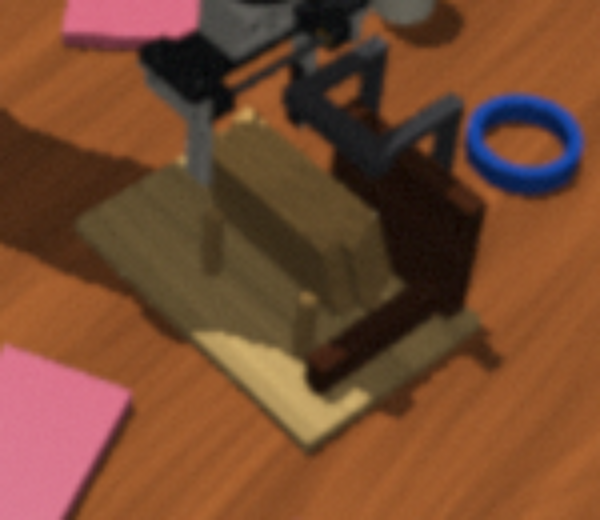

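>>> {"fn": "play_rows", "kwargs": {"plan": [[[0.1,0.45,0],0],[[0.1,0.45,0],0],[[0.1,0.45,-0.4],0],[[0.1,0.45,-0.4],0],[[0.1,0.45,-0.4],0],[[0.1,0.45,0],0],[[0.1,0.3,0],0],[[0,0,0],0],[[0,0,0],0],[[0,0,0],0]]}}

```text
time_s: 8.9
tool_pos: [0.5192, 0.1165, 0.0429]
ee_rot: [0.0, 0.778, 0.628, 0.0]
wrist_force: [0.0, 0.2, -1.0]
finger_gap: 0.0939
```

Run:
```python
from h import *
look('6')
```

```text
t 8.9 world [0.5192 0.1165 0.0429] S [-86.3  33.1  42.9] jaw-in-stand 89.98 F [ 0.   0.2 -1. ] M [-0.03  0.02 -0.04] gap 0.0939 q [-0.68  0.38  0.41  2.06 -0.22  0.75  1.22]
```

View pics/w6.png

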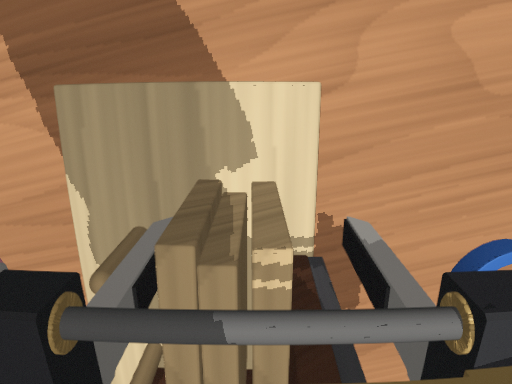

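View pics/s6.png

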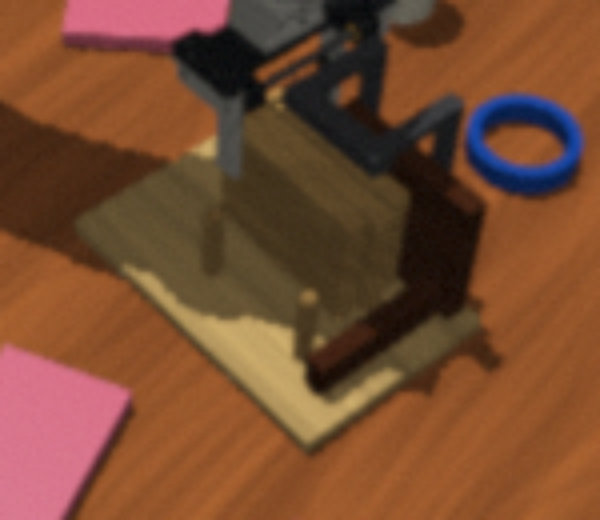

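>>> {"fn": "play_rows", "kwargs": {"plan": [[[0.05,0.25,0],0],[[0.05,0.25,0],0],[[0.05,0.25,0],0],[[0.05,0.25,0],0],[[0,0,0],0],[[0,0,0],0],[[0,0,0],0],[[0,0,0],0],[[0,0,0],0],[[0,0,0],0]]}}

```text
time_s: 10.0
tool_pos: [0.5202, 0.1258, 0.0424]
ee_rot: [-0.0, 0.778, 0.628, -0.001]
wrist_force: [-5.1, -5.5, 1.7]
finger_gap: 0.0942
```

Run:
```python
from h import *
look('7')
```

```text
t 10.0 world [0.5202 0.1258 0.0424] S [-87.4  42.4  42.4] jaw-in-stand 89.96 F [-5.1 -5.5  1.7] M [-1.47  0.99 -0.17] gap 0.0942 q [-0.69  0.38  0.4   2.05 -0.22  0.75  1.21]
```

View pics/w7.png

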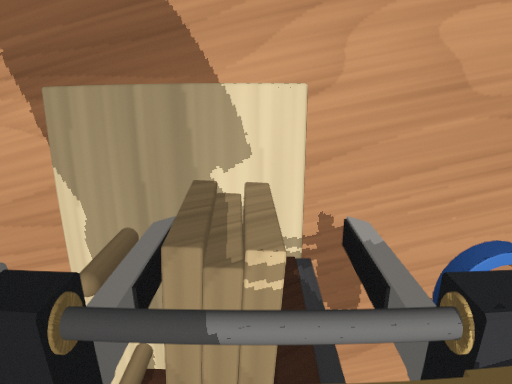

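View pics/s7.png

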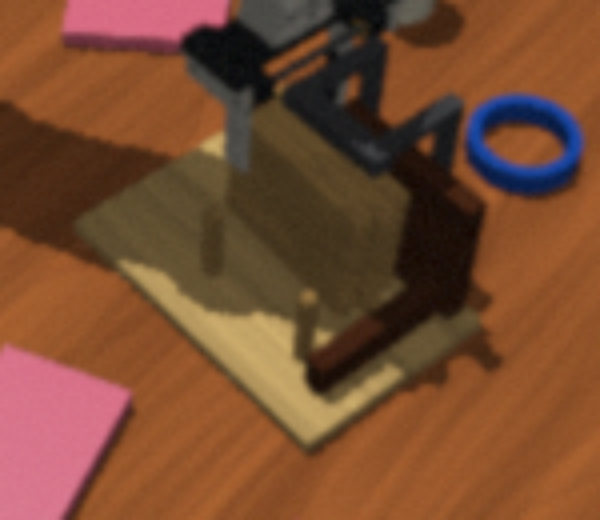

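```bash
cat >> h.py <<'E'
def tops(n='scene',zlo=112):
    g=grab(n);q=toS(pts(g)).reshape(-1,3)
    t=q[(q[:,2]>zlo)&(q[:,2]<132)&(q[:,1]<52)&(q[:,1]>-40)&(abs(q[:,0])<120)]
    for x in range(-110,80,10):
        k=(t[:,0]>=x)&(t[:,0]<x+10)
        if k.sum()>3: print(x,k.sum(),'y',t[k,1].min().round(1),t[k,1].max().round(1),'z',np.percentile(t[k,2],[10,50,90]).round(1))
E
python3 - <<'E'
from h import *
tops()
E
```

```text
-100 14 y -16.7 45.8 z [115.9 123.9 126.5]
-90 37 y -18.0 33.7 z [118.  124.  127.4]
-80 42 y -16.8 32.8 z [116.  124.1 127.3]
-70 32 y -3.5 35.4 z [120.3 124.3 127. ]
-60 29 y -4.2 34.3 z [115.  124.1 126.8]
-50 36 y -5.4 30.6 z [119.1 124.6 127.4]
-40 34 y -5.7 31.5 z [117.8 124.3 126.7]
-30 29 y -6.8 30.7 z [118.7 124.4 126.3]
-20 36 y -8.2 35.5 z [120.7 124.4 127.1]
-10 35 y -7.7 30.9 z [119.2 124.2 126.5]
0 37 y -8.8 31.7 z [119.6 124.6 126.9]
10 35 y -9.1 31.2 z [120.8 125.  127.5]
20 56 y -8.8 51.9 z [119.9 124.4 126.7]
30 53 y -10.8 51.6 z [121.6 125.  127.6]
40 71 y -12.4 51.9 z [117.  123.8 127.4]
50 38 y 1.8 51.8 z [114.2 121.4 127.3]
60 10 y 46.5 52.0 z [113.1 122.1 127.3]
70 12 y 47.7 51.5 z [113.5 119.2 125.5]
```

>>> {"fn": "play_rows", "kwargs": {"plan": [[[-0.08,-0.4,0],0],[[-0.08,-0.4,0],0],[[-0.08,-0.4,0],0],[[-0.08,-0.4,0],0],[[-0.08,-0.35,0],0],[[0,0,0],0],[[0,0,0],0],[[0,0,0],0],[[0,0,0],0],[[0,0,0],0]]}}

```text
time_s: 11.15
tool_pos: [0.5171, 0.1073, 0.0427]
ee_rot: [-0.0, 0.778, 0.628, -0.0]
wrist_force: [-0.4, -0.4, -0.3]
finger_gap: 0.0943
```

>>> {"fn": "play_rows", "kwargs": {"plan": [[[0,0,0],0],[[0,0,0],0],[[0,0,0],0],[[0,0,0],0],[[0,0,0],0],[[0,0,0],0],[[0,0,0],0],[[0,0,0],0],[[0,0,0],0],[[0,0,0],0]], "grip": 0, "force": 20}}

```text
time_s: 12.15
tool_pos: [0.517, 0.107, 0.0427]
ee_rot: [0.0, 0.778, 0.628, -0.0]
wrist_force: [-0.9, -2.3, 0.0]
finger_gap: 0.0551
```

Run:
```python
from h import *
look('8');tops()
```

```text
t 12.15 world [0.517  0.107  0.0427] S [-86.5  23.4  42.7] jaw-in-stand 89.99 F [-0.9 -2.3  0. ] M [-0.68  0.26 -0.12] gap 0.0551 q [-0.66  0.37  0.41  2.07 -0.22  0.74  1.24]
-100 9 y -16.9 47.3 z [119.  124.2 127.2]
-90 28 y -18.7 34.1 z [118.8 124.8 126.9]
-80 43 y -17.4 30.8 z [118.1 125.3 129.5]
-70 32 y -6.9 31.6 z [120.7 124.9 126.9]
-60 34 y -5.4 32.2 z [117.8 123.9 127.8]
-50 34 y -7.8 31.4 z [121.2 124.2 126.3]
-40 37 y -8.4 35.0 z [117.4 124.3 126.3]
-30 35 y -8.3 31.7 z [120.4 123.4 126.9]
-20 38 y -9.2 31.3 z [117.9 123.4 127.2]
-10 36 y -9.3 31.9 z [120.7 124.7 126.6]
0 40 y -10.6 32.8 z [119.6 124.1 126.2]
10 41 y -12.1 32.0 z [120.4 123.6 126.1]
20 54 y -12.4 51.1 z [117.8 124.2 127.6]
30 59 y -12.7 51.7 z [119.1 124.3 128.1]
40 74 y -14.1 51.6 z [116.5 123.6 127.2]
50 35 y 3.5 51.7 z [114.6 121.4 127.3]
60 9 y 14.4 50.7 z [114.7 120.  131.7]
70 15 y 46.7 51.5 z [113.5 122.6 130. ]
```

View pics/w8.png

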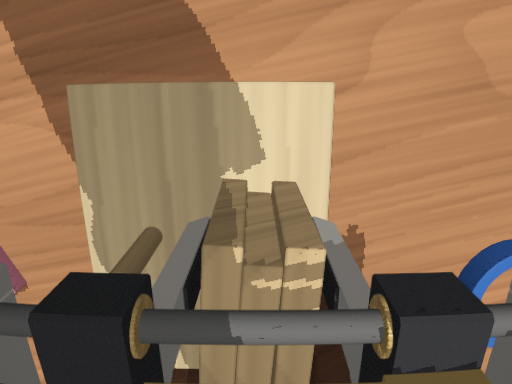

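View pics/s8.png

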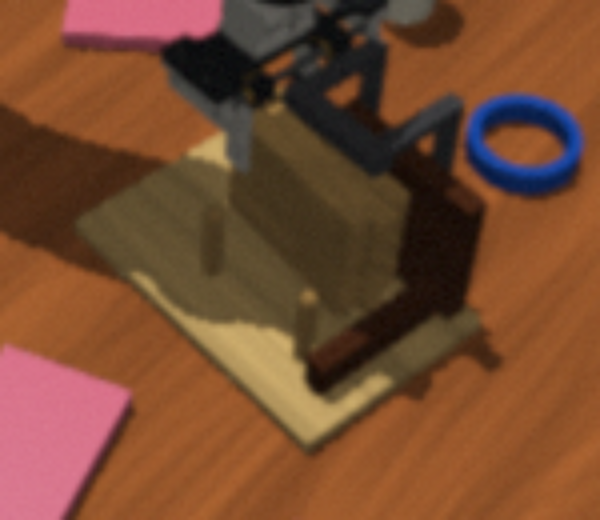

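>>> {"fn": "play_rows", "kwargs": {"plan": [[[0,0,0],0],[[0,0,0],0],[[0,0,0],0],[[0,0,0],0],[[0,0,0],0],[[0,0,0],0],[[0,0,0],0],[[0,0,0],0],[[0,0,0],0],[[0,0,0],0]], "grip": -0.1, "force": 50}}

```text
time_s: 13.3
tool_pos: [0.5172, 0.1072, 0.0428]
ee_rot: [0.0, 0.778, 0.628, -0.0]
wrist_force: [-0.6, -0.7, -3.2]
finger_gap: 0.0545
```

Run:
```python
from h import *
look('9');tops()
```

```text
t 13.3 world [0.5172 0.1072 0.0428] S [-86.4  23.6  42.8] jaw-in-stand 89.99 F [-0.6 -0.7 -3.2] M [-0.5   0.23 -0.14] gap 0.0545 q [-0.66  0.37  0.41  2.07 -0.22  0.74  1.24]
-100 11 y -15.3 43.8 z [121.  123.8 126. ]
-90 30 y -15.9 32.9 z [116.8 124.2 127.7]
-80 44 y -14.0 32.3 z [117.8 124.  126.4]
-70 27 y -3.9 32.0 z [120.3 124.3 126.6]
-60 37 y -5.8 32.5 z [118.2 124.  126.5]
-50 35 y -8.7 32.9 z [118.8 123.6 126.3]
-40 31 y -7.5 31.0 z [119.3 123.5 126.1]
-30 35 y -8.1 32.5 z [119.2 125.1 128. ]
-20 39 y -8.7 30.1 z [119.8 123.1 126.9]
-10 39 y -11.0 33.0 z [118.2 124.6 126.6]
0 37 y -11.0 34.3 z [119.4 123.4 126.6]
10 40 y -11.0 33.8 z [119.4 124.4 127.2]
20 55 y -13.1 51.7 z [120.4 124.4 126.6]
30 56 y -12.5 51.9 z [120.  124.1 127. ]
40 74 y -14.4 51.6 z [115.  122.4 126.7]
50 37 y -5.5 51.6 z [114.5 122.2 127.7]
60 12 y 15.4 51.0 z [115.5 123.4 128.5]
70 10 y 47.2 51.8 z [114.6 121.  128.2]
```

View pics/w9.png

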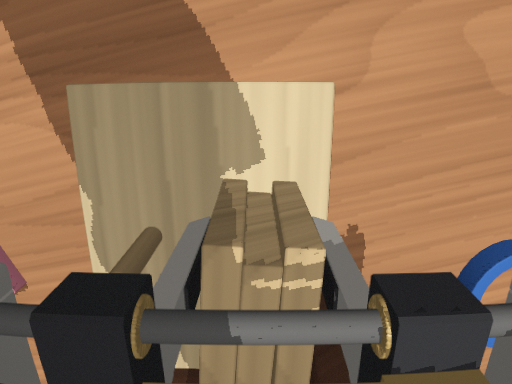

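>>> {"fn": "play_rows", "kwargs": {"plan": [[[0,-0.05,0],1],[[0,-0.05,0],1],[[0,0,0],1],[[0,0,0],1],[[0,0,0],1],[[0,0,0],0],[[0,0,0],0],[[0,0,0],0],[[0,0,0],0],[[0,0,0],0]]}}

```text
time_s: 14.45
tool_pos: [0.5172, 0.1047, 0.0427]
ee_rot: [0.0, 0.751, 0.661, -0.0]
wrist_force: [2.0, -9.5, -4.8]
finger_gap: 0.0547
```

```bash
cat >> h.py <<'E'
def front(n='scene'):
    g=grab(n);q=toS(pts(g)).reshape(-1,3)
    t=q[(q[:,2]>70)&(q[:,2]<132)&(q[:,1]<25)&(q[:,1]>-40)&(abs(q[:,0])<120)]
    for zl,zh in [(118,130),(80,100)]:
        X=[];Y=[]
        tt=t[(t[:,2]>zl)&(t[:,2]<zh)]
        for x in range(-65,60,5):
            k=(tt[:,0]>=x)&(tt[:,0]<x+5)
            if k.sum()>2: X.append(x+2.5);Y.append(tt[k,1].min() if zl>100 else np.median(tt[k,1]))
        print(zl,np.round(X,0).tolist(),np.round(Y,1).tolist())
        if len(X)>4:
            p=np.polyfit(X,Y,1);print('slope deg',np.degrees(np.arctan(p[0])),'y0',p[1])
E
python3 - <<'E'
from h import *
look('10');front()
E
```

```text
t 14.45 world [0.5172 0.1047 0.0427] S [-85.8  21.2  42.7] jaw-in-stand 94.89 F [ 2.  -9.5 -4.8] M [-1.69  0.23 -1.23] gap 0.0547 q [-0.64  0.37  0.39  2.07 -0.2   0.74  1.32]
118 [-62.0, -58.0, -52.0, -48.0, -42.0, -38.0, -32.0, -28.0, -22.0, -18.0, -12.0, -8.0, -2.0, 2.0, 8.0, 12.0, 18.0, 22.0, 28.0, 32.0, 38.0, 42.0, 48.0, 52.0, 58.0] [-5.2, -5.2, -6.5, -4.2, -4.1, -4.0, -4.2, -4.7, -5.1, -3.9, -6.4, -4.2, -5.8, -2.3, -6.8, -3.3, -6.0, -4.0, -5.4, -4.4, -1.2, -4.3, -5.3, -3.0, 14.2]
slope deg 2.5081351146886393 y0 -3.6996052807016504
80 [-62.0, -58.0, -52.0, -48.0, -42.0, -38.0, -32.0, -28.0, -22.0, -18.0, -12.0, -2.0, 2.0, 8.0, 12.0, 18.0, 22.0, 28.0, 32.0, 38.0, 42.0, 48.0, 52.0, 58.0] [-4.1, -5.4, -5.8, -3.2, -5.3, -3.6, -3.3, -3.4, -4.3, -4.8, -3.9, -5.3, -4.3, -4.5, -5.2, -3.4, -3.6, -4.1, -4.1, -5.0, -3.5, 1.8, 9.1, 18.8]
slope deg 4.405402014132558 y0 -2.3436771450674048
```

View pics/w10.png

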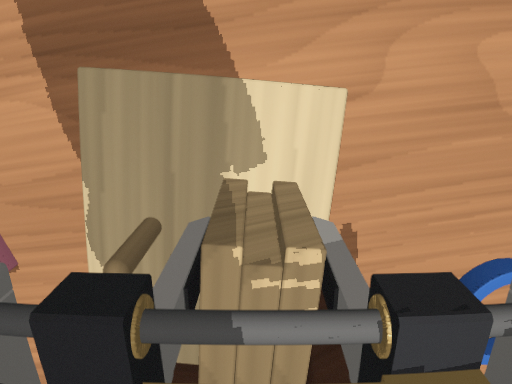

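View pics/s10.png

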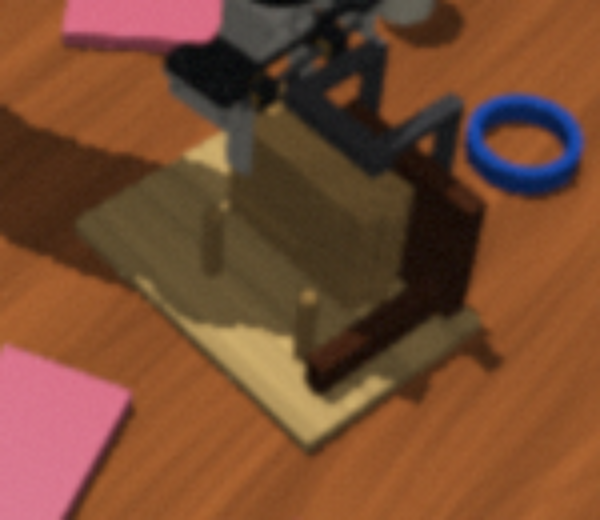

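>>> {"fn": "play_rows", "kwargs": {"plan": [[[0,0,0],0],[[0,0,0],0],[[0,0,0],0],[[0,0,0],0],[[0,0,0],0],[[-1,0.22,0],0],[[-1.3,0.28,0],0],[[-1.3,0.28,0],0],[[-1.3,0.28,0],-2.5],[[0,0,0],-2.5]], "grip": 1, "force": 20}}

```text
time_s: 15.6
tool_pos: [0.4654, 0.1173, 0.0427]
ee_rot: [-0.001, 0.778, 0.628, -0.0]
wrist_force: [1.1, 0.4, -0.0]
finger_gap: 0.0939
```

>>> {"fn": "play_rows", "kwargs": {"plan": [[[0,0.2,0],0],[[0,0,0],0],[[0,0,0],0],[[0,0,0],0],[[0,0,0],0],[[0,0,0],0],[[0,0,0],0],[[0,0,0],0],[[0,0,0],0],[[0,0,0],0]], "grip": -0.8}}

```text
time_s: 16.6
tool_pos: [0.4681, 0.1187, 0.0428]
ee_rot: [0.0, 0.778, 0.628, -0.0]
wrist_force: [0.2, -0.6, -0.7]
finger_gap: 0.0173
```

Run:
```python
from h import *
look('11');front()
w=dict(np.load('w11.npz'));q=toS(pts(w)).reshape(-1,3)
t=q[(q[:,2]>116)&(q[:,2]<130)&(q[:,1]<55)&(q[:,1]>-30)&(q[:,0]<0)]
for y in range(-10,55,4):
    k=(t[:,1]>=y)&(t[:,1]<y+4)
    if k.sum()>3: print(y,k.sum(),np.percentile(t[k,0],1).round(1))
```

```text
t 16.6 world [0.4681 0.1187 0.0428] S [-136.7   24.5   42.8] jaw-in-stand 90.0 F [ 0.2 -0.6 -0.7] M [-0.03 -0.01 -0.04] gap 0.0173 q [-0.73  0.3   0.41  2.16 -0.18  0.71  1.16]
118 [-62.0, -58.0, -52.0, -48.0, -42.0, -38.0, -32.0, -28.0, -22.0, -18.0, -12.0, -8.0, -2.0, 2.0, 8.0, 12.0, 18.0, 22.0, 28.0, 32.0, 38.0, 42.0, 48.0, 52.0, 58.0] [-5.4, -5.8, -8.2, -4.0, -6.6, -4.6, -6.1, -5.7, -4.3, -6.9, -8.8, -5.9, -6.4, -6.6, -6.1, -6.6, -6.8, -9.5, -6.1, -6.3, -5.7, -5.2, -6.4, -6.0, 9.2]
slope deg 1.3483452779835574 y0 -5.569666276200672
80 [-62.0, -58.0, -52.0, -48.0, -42.0, -38.0, -32.0, -28.0, -22.0, -18.0, -12.0, -8.0, -2.0, 2.0, 8.0, 12.0, 18.0, 22.0, 28.0, 32.0, 38.0, 42.0, 48.0, 52.0, 58.0] [-4.8, -3.9, -5.7, -5.7, -5.5, -4.7, -4.3, -5.0, -5.3, -5.8, -4.7, -5.2, -5.6, -4.8, -6.0, -4.9, -3.6, -3.8, -5.5, -5.8, -5.0, -5.2, -0.2, 11.1, 15.8]
slope deg 4.158002104775574 y0 -3.187728090288518
2 97 -146.8
6 179 -146.9
10 447 -146.7
14 431 -145.8
18 301 -92.5
22 302 -92.5
26 299 -92.5
30 441 -145.1
34 471 -146.9
38 218 -146.8
42 119 -146.9
```

View pics/w11.png

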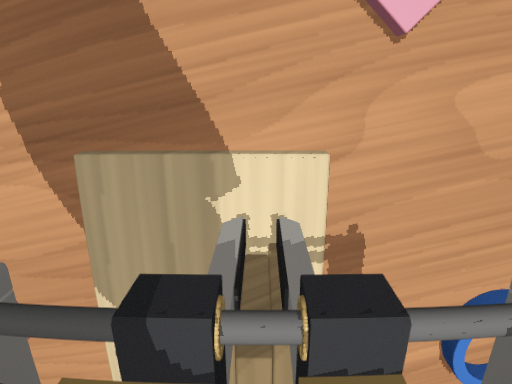

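View pics/s11.png

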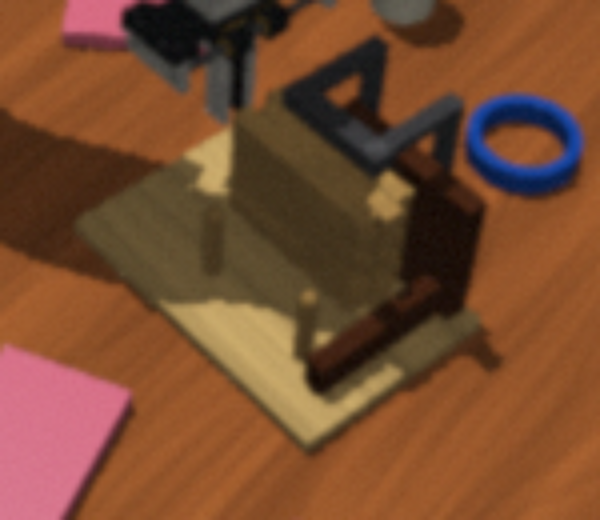

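>>> {"fn": "play_rows", "kwargs": {"plan": [[[0.48,-0.12,0],0],[[0.48,-0.12,0],0],[[0.48,-0.12,0],0],[[0.48,-0.12,0],0],[[0.48,-0.12,0],0],[[0.3,-0.1,0],0],[[0.3,-0.1,0],0],[[0.3,-0.06,0],0],[[0.3,-0.06,0],0],[[0.3,-0.06,0],0]]}}

```text
time_s: 17.75
tool_pos: [0.5064, 0.109, 0.0426]
ee_rot: [-0.001, 0.778, 0.628, -0.001]
wrist_force: [-8.3, 1.0, 6.6]
finger_gap: 0.0093
```

Run:
```python
from h import *
look('12');front()
```

```text
t 17.75 world [0.5064 0.109  0.0426] S [-97.3  23.1  42.6] jaw-in-stand 90.01 F [-8.3  1.   6.6] M [ 0.36  1.67 -0.02] gap 0.0093 q [-0.67  0.36  0.41  2.09 -0.21  0.74  1.22]
118 [-62.0, -58.0, -52.0, -48.0, -42.0, -38.0, -32.0, -28.0, -22.0, -18.0, -12.0, -8.0, -2.0, 2.0, 8.0, 12.0, 18.0, 22.0, 28.0, 32.0, 38.0, 42.0, 48.0, 52.0, 58.0] [-7.1, -6.3, -7.7, -6.4, -7.7, -9.3, -6.6, -8.5, -6.9, -8.7, -6.3, -6.8, -5.7, -6.9, -7.8, -8.1, -6.6, -8.3, -7.1, -8.4, -8.0, -7.5, -7.7, -8.6, -6.5]
slope deg -0.24851618963104935 y0 -7.429836703440704
80 [-62.0, -58.0, -52.0, -48.0, -42.0, -38.0, -32.0, -28.0, -22.0, -18.0, -12.0, -8.0, -2.0, 2.0, 8.0, 12.0, 18.0, 22.0, 28.0, 32.0, 38.0, 42.0, 48.0, 52.0, 58.0] [-4.3, -5.1, -5.8, -5.7, -6.4, -5.8, -5.5, -4.9, -5.5, -4.5, -7.5, -6.1, -5.1, -5.7, -5.7, -6.2, -6.7, -7.1, -7.0, -7.1, -6.3, -6.6, -6.2, -6.8, -6.4]
slope deg -0.8052546642459921 y0 -6.0367561846351885
```

View pics/w12.png

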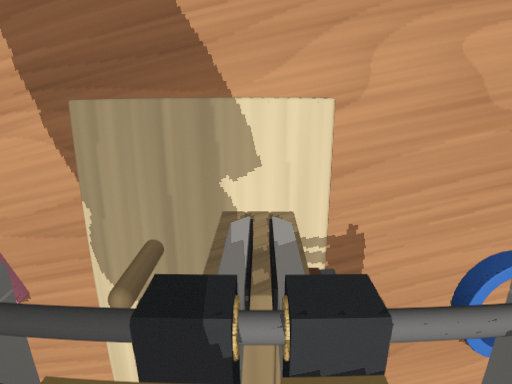

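View pics/s12.png

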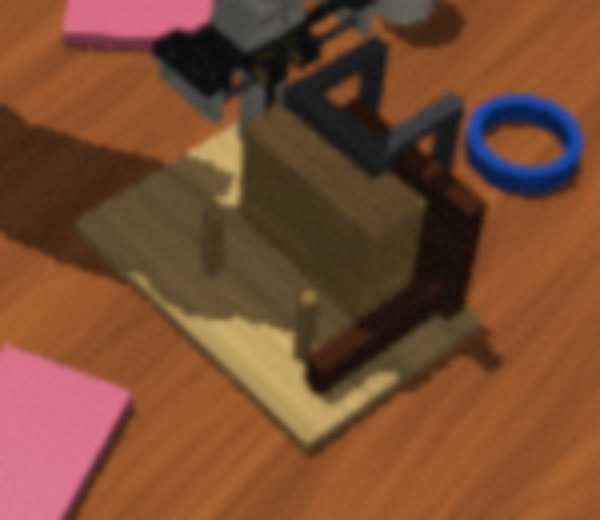

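>>> {"fn": "play_rows", "kwargs": {"plan": [[[0.2,-0.04,0],0],[[0.2,-0.04,0],0],[[0.2,-0.04,0],0],[[0.2,-0.04,0],0],[[0.2,-0.04,0],0],[[0.1,-0.02,0],0],[[0,0,0],0],[[0,0,0],0],[[0,0,0],0],[[0,0,0],0]]}}

```text
time_s: 18.9
tool_pos: [0.5184, 0.1068, 0.0429]
ee_rot: [0.0, 0.778, 0.628, 0.0]
wrist_force: [-0.2, 0.3, -0.6]
finger_gap: 0.0092
```

Run:
```python
from h import *
look('13');front()
```

```text
t 18.9 world [0.5184 0.1068 0.0429] S [-85.   23.4  42.9] jaw-in-stand 89.99 F [-0.2  0.3 -0.6] M [ 0.08  0.09 -0.02] gap 0.0092 q [-0.66  0.37  0.41  2.07 -0.22  0.74  1.24]
118 [-62.0, -58.0, -52.0, -48.0, -42.0, -38.0, -32.0, -28.0, -22.0, -18.0, -12.0, -8.0, -2.0, 2.0, 8.0, 12.0, 18.0, 22.0, 28.0, 32.0, 38.0, 42.0, 48.0, 52.0, 58.0] [-6.8, -2.8, -5.4, -5.1, -7.0, -5.7, -5.8, -5.4, -9.1, -7.9, -7.3, -8.1, -8.1, -7.9, -5.0, -6.0, -6.7, -5.9, -10.1, -8.7, -9.6, -7.6, -9.2, -9.1, -7.4]
slope deg -1.6358916431648114 y0 -7.188019309019252
80 [-62.0, -58.0, -52.0, -48.0, -42.0, -38.0, -32.0, -28.0, -22.0, -18.0, -12.0, -8.0, -2.0, 2.0, 8.0, 12.0, 18.0, 22.0, 28.0, 32.0, 38.0, 42.0, 48.0, 58.0] [-5.6, -4.6, -5.2, -5.8, -5.3, -4.8, -5.2, -5.6, -6.2, -5.2, -5.3, -5.6, -6.4, -6.3, -5.9, -7.2, -7.3, -6.8, -6.7, -6.6, -7.6, -7.2, -7.5, -8.4]
slope deg -1.4162381178216268 y0 -6.296705476080653
```

View pics/w13.png

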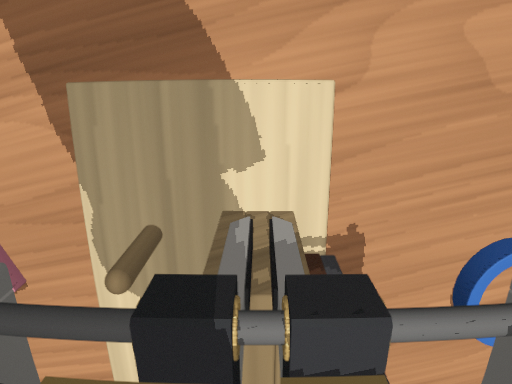

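View pics/s13.png

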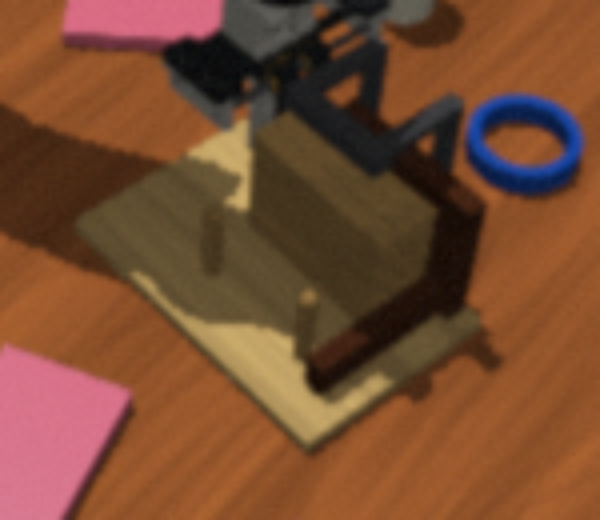

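>>> {"fn": "play_rows", "kwargs": {"plan": [[[-0.5,0.1,0],0],[[0,0,0],0],[[0,0,0],0],[[0,0,0],0],[[0,0,0],0],[[0.25,-0.05,0],0],[[0.25,-0.05,0],0],[[0.15,-0.03,0],0],[[0.1,-0.02,0],0],[[0.1,-0.02,0],0]], "grip": -0.5}}

```text
time_s: 20.05
tool_pos: [0.5181, 0.1068, 0.0423]
ee_rot: [-0.002, 0.778, 0.628, -0.002]
wrist_force: [-27.3, 6.5, 21.4]
finger_gap: 0.0235
```

Run:
```python
from h import *
look('14');front()
```

```text
t 20.05 world [0.5181 0.1068 0.0423] S [-85.4  23.3  42.3] jaw-in-stand 90.03 F [-27.3   6.5  21.4] M [ 1.14  5.6  -0.28] gap 0.0235 q [-0.66  0.38  0.41  2.06 -0.22  0.75  1.24]
118 [-62.0, -58.0, -52.0, -48.0, -42.0, -38.0, -32.0, -28.0, -22.0, -18.0, -12.0, -8.0, -2.0, 2.0, 8.0, 12.0, 18.0, 22.0, 28.0, 32.0, 38.0, 42.0, 48.0, 52.0, 58.0] [-5.2, -6.8, -4.6, -7.9, -7.0, -7.3, -6.0, -4.1, -6.9, -6.9, -6.5, -7.8, -6.7, -8.8, -7.4, -7.2, -6.6, -9.4, -8.4, -8.8, -8.8, -9.6, -7.9, -9.1, -9.9]
slope deg -1.7486146997570038 y0 -7.494894573199528
80 [-62.0, -58.0, -52.0, -48.0, -42.0, -38.0, -32.0, -28.0, -22.0, -18.0, -12.0, -8.0, -2.0, 2.0, 8.0, 12.0, 18.0, 22.0, 28.0, 32.0, 38.0, 42.0, 48.0, 52.0, 58.0] [-5.6, -5.5, -5.1, -4.8, -5.5, -6.2, -5.6, -6.9, -5.6, -6.4, -6.2, -6.3, -5.7, -7.3, -6.7, -7.1, -7.3, -8.3, -7.2, -7.6, -7.3, -7.1, -6.4, -7.2, -8.7]
slope deg -1.2491071074941174 y0 -6.597009492241935
```

View pics/w14.png

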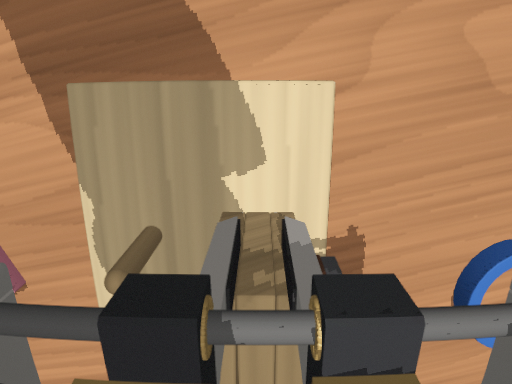

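>>> {"fn": "play_rows", "kwargs": {"plan": [[[-0.7,0.16,0],0],[[-0.8,0.16,0],0],[[-0.2,-1,0],0],[[-0.2,-1,0],0],[[-0.2,-0.85,0],0],[[0,0,0],0],[[0,0,0],0],[[0,0,0],0],[[0,0,0],0],[[0,0,0],0]], "grip": -1}}

```text
time_s: 21.2
tool_pos: [0.5007, 0.081, 0.0427]
ee_rot: [-0.0, 0.778, 0.628, -0.0]
wrist_force: [0.3, -1.4, -0.2]
finger_gap: 0.0002
```

Run:
```python
from h import *
look('15');front()
for k in ['8','11']:
    w=dict(np.load('w%s.npz'%k));q=toS(pts(w))
    r=q[205:300,170:350]
    print(k)
    for v in range(208,300,6): print(v,[tuple(q[v,u].round(0).astype(int).tolist()) for u in ([205,200,190] if k=='8' else [240,232,225])])
w=dict(np.load('w15.npz'));q=toS(pts(w)).reshape(-1,3)
t=q[(q[:,2]>116)&(q[:,2]<130)&(q[:,1]<55)&(q[:,1]>-30)&(q[:,0]<-60)&(q[:,0]>-92)]
for y in range(-10,55,4):
    k=(t[:,1]>=y)&(t[:,1]<y+4)
    if k.sum()>3: print(y,k.sum(),np.percentile(t[k,0],3).round(1))
```

```text
t 21.2 world [0.5007 0.081  0.0427] S [-96.9  -5.5  42.7] jaw-in-stand 90.01 F [ 0.3 -1.4 -0.2] M [0.02 0.01 0.01] gap 0.0002 q [-0.64  0.34  0.42  2.11 -0.21  0.72  1.27]
118 [-62.0, -58.0, -52.0, -48.0, -42.0, -38.0, -32.0, -28.0, -22.0, -18.0, -12.0, -8.0, -2.0, 2.0, 8.0, 12.0, 18.0, 22.0, 28.0, 32.0, 38.0, 42.0, 48.0, 52.0, 58.0] [-5.3, -7.0, -8.4, -5.1, -5.6, -7.1, -7.0, -5.7, -6.4, -6.4, -7.6, -8.2, -8.3, -6.4, -5.9, -5.8, -5.9, -8.4, -7.3, -6.4, -8.7, -8.8, -8.7, -7.5, -8.4]
slope deg -0.9333699300146664 y0 -7.093846191482379
80 [-62.0, -58.0, -52.0, -42.0, -38.0, -32.0, -28.0, -22.0, -18.0, -12.0, -8.0, -2.0, 2.0, 8.0, 12.0, 18.0, 22.0, 28.0, 38.0, 42.0, 48.0, 52.0, 58.0] [-5.7, -5.5, -5.3, -6.4, -7.1, -5.6, -6.6, -6.5, -6.4, -5.4, -6.7, -6.2, -6.4, -6.8, -5.7, -5.9, -7.5, -6.7, -7.0, -8.1, -7.7, -7.5, -7.6]
slope deg -0.9075513024751933 y0 -6.561095183582859
8
208 [(-79, -19, 15), (-79, -23, 15), (-79, -30, 15)]
214 [(-74, -19, 16), (-73, -23, 13), (-74, -30, 15)]
220 [(-96, -8, 81), (-96, -10, 82), (-69, -31, 16)]
226 [(-96, -6, 90), (-96, -9, 89), (-96, -14, 90)]
232 [(-94
[... 821 characters left out ...]
-146, 6, 90)]
232 [(-147, 14, 99), (-146, 10, 98), (-147, 6, 99)]
238 [(-145, 14, 101), (-146, 11, 105), (-147, 7, 106)]
244 [(-145, 14, 108), (-146, 11, 111), (-147, 8, 113)]
250 [(-145, 15, 115), (-146, 11, 118), (-147, 8, 119)]
256 [(-144, 15, 120), (-147, 12, 124), (-147, 9, 124)]
262 [(-145, 16, 126), (-146, 12, 128), (-146, 9, 129)]
268 [(-142, 15, 126), (-146, 13, 133), (-146, 10, 133)]
274 [(-140, 16, 127), (-147, 13, 139), (-147, 10, 139)]
280 [(-137, 15, 127), (-147, 14, 143), (-147, 11, 143)]
286 [(-135, 16, 129), (-147, 14, 148), (-147, 11, 148)]
292 [(-132, 15, 129), (-145, 14, 149), (-146, 12, 151)]
298 [(-130, 16, 130), (-146, 14, 154), (-146, 12, 154)]
-6 23 -91.9
46 14 -76.2
```

View pics/w15.png

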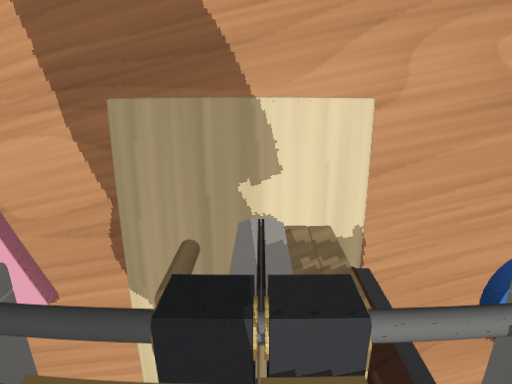

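View pics/s15.png

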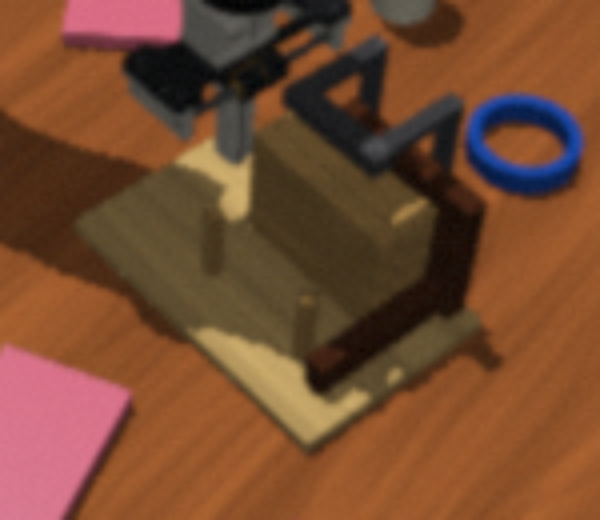

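Run:
```python
from h import *
g=grab('scene');q=toS(pts(g))
cv2.imwrite('pics/x2.png',cv2.resize(g['color'][145:180,240:275,::-1],None,fx=14,fy=14,interpolation=cv2.INTER_NEAREST))
for v in range(150,176,2): print(v,[(u,*q[v,u].round(0).astype(int).tolist()) for u in range(255,264,2)])
w=dict(np.load('w15.npz'));q=toS(pts(w))
for v in range(208,240,3): print(v,[tuple(q[v,u].round(0).astype(int).tolist()) for u in [245,255,265,275]])
```

```text
150 [(255, -88, -28, 183), (257, -76, -30, 193), (259, -71, -28, 196), (261, -65, -24, 198), (263, -66, -16, 192)]
152 [(255, -86, -29, 176), (257, -70, -36, 193), (259, -69, -29, 190), (261, -62, -27, 193), (263, -63, -18, 187)]
154 [(255, -69, -44, 191), (257, -91, -16, 157), (259, -70, -27, 179), (261, -64, -25, 182), (263, -87, 6, 145)]
156 [(255, -97, -18, 144), (257, -89, -18, 150), (259, -91, -7, 142), (261, -88, -2, 141), (263, -86, 5, 138)]
158 [(255, -96, -19, 137), (257, -85, -20, 146), (259, -87, -11, 139), (261, -89, 0, 131), (263, -87, 6, 128)]
160 [(255, -95, -19, 128), (257, -88, -17, 132), (259, -87, -10, 129), (261, -89, 0, 121), (263, -171, 89, -1)]
162 [(255, -99, -16, 114), (257, -88, -17, 123), (259, -87, -10, 120), (261, -89, 1, 112), (263, -151, 70, 18)]
164 [(255, -96, -18, 109), (257, -89, -16, 113), (259, -88, -8, 109), (261, -89, 1, 102), (263, -74, -4, 118)]
166 [(255, -96, -17, 99), (257, -85, -19, 109), (259, -91, -5, 95), (261, -85, -1, 98), (263, -71, -6, 112)]
168 [(255, -95, -19, 92), (257, -87, -17, 97), (259, -86, -9, 93), (261, -90, 3, 82), (263,
[... 398 characters left out ...]
, 5, 14)]
211 [(-87, -17, 15), (-87, -10, 16), (-87, -2, 15), (-87, 5, 14)]
214 [(-85, -17, 15), (-85, -10, 16), (-85, -2, 15), (-84, 5, 14)]
217 [(-176, -6, 256), (-107, -9, 78), (-107, -3, 79), (-82, 5, 16)]
220 [(-107, -14, 83), (-107, -9, 82), (-107, -3, 83), (-107, 2, 82)]
223 [(-107, -14, 87), (-107, -9, 87), (-107, -3, 87), (-106, 2, 86)]
226 [(-106, -14, 90), (-106, -9, 89), (-107, -3, 91), (-106, 2, 90)]
229 [(-106, -14, 94), (-107, -9, 95), (-106, -3, 94), (-107, 2, 95)]
232 [(-106, -14, 98), (-107, -9, 98), (-107, -3, 98), (-106, 2, 98)]
235 [(-107, -13, 102), (-107, -8, 102), (-107, -4, 102), (-107, 1, 102)]
238 [(-107, -13, 105), (-106, -8, 105), (-107, -4, 105), (-106, 1, 104)]
```

View pics/x2.png

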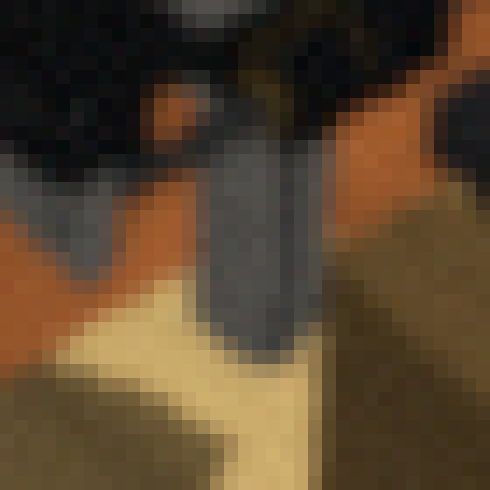

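>>> {"fn": "play_rows", "kwargs": {"plan": [[[0,0,-1.6],0],[[0,0,-1.6],0],[[0,0,0],0],[[0.4,-0.09,0],0],[[0.4,-0.09,0],0],[[0.2,-0.04,0],0],[[0.1,-0.02,0],0],[[0.1,-0.02,0],0],[[0,0,0],0],[[0,0,0],0]]}}

```text
time_s: 22.4
tool_pos: [0.512, 0.0783, 0.0109]
ee_rot: [-0.0, 0.778, 0.628, -0.0]
wrist_force: [-4.6, -0.3, 5.0]
finger_gap: 0.0
```

Run:
```python
from h import *
look('16');front()
```

```text
t 22.4 world [0.512  0.0783 0.0109] S [-85.3  -5.7  10.9] jaw-in-stand 90.01 F [-4.6 -0.3  5. ] M [0.31 0.88 0.04] gap 0.0 q [-0.6   0.41  0.39  2.11 -0.25  0.67  1.32]
118 [-62.0, -58.0, -52.0, -48.0, -42.0, -38.0, -32.0, -28.0, -22.0, -18.0, -12.0, -8.0, -2.0, 2.0, 8.0, 12.0, 18.0, 22.0, 28.0, 32.0, 38.0, 42.0, 48.0, 52.0, 58.0] [-7.9, -5.4, -6.2, -6.5, -7.1, -7.2, -8.7, -6.6, -7.0, -7.0, -7.2, -6.0, -6.7, -6.1, -9.4, -8.4, -5.7, -4.7, -10.7, -8.5, -6.3, -7.7, -8.5, -6.5, -7.4]
slope deg -0.43084878276454347 y0 -7.187587214340192
80 [-62.0, -58.0, -52.0, -48.0, -42.0, -38.0, -32.0, -28.0, -22.0, -18.0, -12.0, -8.0, -2.0, 2.0, 8.0, 12.0, 18.0, 22.0, 28.0, 32.0, 38.0, 42.0, 48.0, 52.0, 58.0] [-5.9, -5.8, -6.0, -5.5, -6.3, -5.7, -5.7, -6.4, -6.3, -7.2, -7.5, -5.6, -6.8, -6.6, -7.1, -6.8, -5.7, -7.2, -6.9, -8.3, -6.5, -6.0, -7.7, -8.9, -7.1]
slope deg -0.8643219729396603 y0 -6.660794297541713
```

View pics/w16.png

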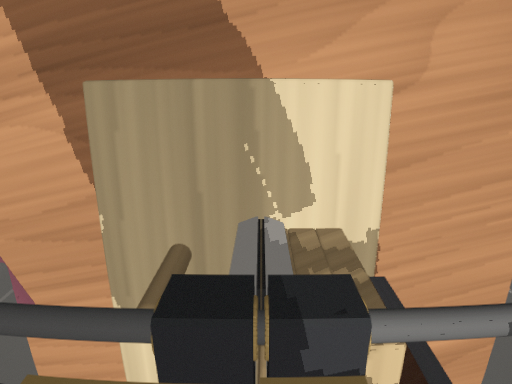

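>>> {"fn": "play_rows", "kwargs": {"plan": [[[0.1,-0.02,0],0],[[0.1,-0.02,0],0],[[0.1,-0.02,0],0],[[0,0,0],0],[[0,0,0],0],[[0,0,0],0],[[0,0,0],0],[[0,0,0],0],[[0,0,0],0],[[0,0,0],0]]}}

```text
time_s: 23.55
tool_pos: [0.5116, 0.0784, 0.0104]
ee_rot: [-0.002, 0.778, 0.628, -0.002]
wrist_force: [-25.3, 4.6, 20.2]
finger_gap: 0.0004
```

Run:
```python
from h import *
look('17');front()
```

```text
t 23.55 world [0.5116 0.0784 0.0104] S [-85.7  -5.8  10.4] jaw-in-stand 90.06 F [-25.3   4.6  20.2] M [1.   4.26 0.1 ] gap 0.0004 q [-0.59  0.41  0.39  2.1  -0.25  0.67  1.32]
118 [-62.0, -58.0, -52.0, -48.0, -42.0, -38.0, -32.0, -28.0, -22.0, -18.0, -12.0, -8.0, -2.0, 2.0, 8.0, 12.0, 18.0, 22.0, 28.0, 32.0, 38.0, 42.0, 48.0, 52.0, 58.0] [-6.7, -7.1, -4.8, -6.9, -9.0, -8.8, -6.1, -7.0, -4.3, -7.4, -5.2, -6.7, -6.2, -6.5, -8.9, -7.7, -7.7, -6.1, -7.3, -9.0, -7.9, -7.7, -6.8, -8.1, -10.2]
slope deg -0.8669437341498626 y0 -7.239454821978592
80 [-62.0, -58.0, -52.0, -48.0, -42.0, -38.0, -32.0, -28.0, -22.0, -18.0, -8.0, -2.0, 2.0, 8.0, 18.0, 22.0, 28.0, 32.0, 38.0, 42.0, 48.0, 52.0, 58.0] [-5.7, -4.9, -5.1, -6.3, -4.7, -5.6, -5.4, -6.8, -6.0, -5.4, -7.9, -5.9, -6.8, -6.2, -6.8, -6.7, -6.7, -7.8, -6.4, -8.3, -6.8, -7.4, -7.2]
slope deg -1.0680641785352434 y0 -6.431176926313372
```

Run:
```python
from h import *
w=dict(np.load('w15.npz'));q=toS(pts(w))
for u,v in [(180,300),(180,345),(180,365),(230,365),(180,278),(60,320),(60,335),(440,320),(60,305),(300,375),(100,380)]: print(u,v,q[v,u].round(0))
a=q.reshape(-1,3);k=(a[:,2]>120)&(a[:,2]<260)
h,e=np.histogram(a[k,2],bins=range(120,262,5));print(list(zip(e,h)))
g=grab('scene');q=toS(pts(g)).reshape(-1,3)
k=(q[:,2]>135)&(q[:,2]<200)&(q[:,0]<-45)&(abs(q[:,1])<110)
for z in range(100,200,5):
    m=(q[:,2]>=z)&(q[:,2]<z+5)&(q[:,0]<-45)&(q[:,0]>-140)&(abs(q[:,1])<120)
    if m.sum(): print(z,m.sum(),q[m].min(0).round(0)[:2],q[m].max(0).round(0)[:2])
```

```text
180 300 [-130.  -24.  190.]
180 345 [-125.  -23.  198.]
180 365 [-119.  -23.  198.]
230 365 [-119.  -12.  197.]
180 278 [-130.  -26.  180.]
60 320 [-124.  -53.  190.]
60 335 [-121.  -53.  192.]
440 320 [-125.   36.  191.]
60 305 [  12. -190.   -0.]
300 375 [-117.    3.  198.]
100 380 [ 100. -166.    0.]
[(np.int64(120), np.int64(976)), (np.int64(125), np.int64(913)), (np.int64(130), np.int64(477)), (np.int64(135), np.int64(250)), (np.int64(140), np.int64(93)), (np.int64(145), np.int64(161)), (np.int64(150), np.int64(14)), (np.int64(155), np.int64(0)), (np.int64(160), np.int64(0)), (np.int64(165), np.int64(33)), (np.int64(170), np.int64(240)), (np.int64(175), np.int64(2031)), (np.int64(180), np.int64(3055)), (np.int64(185), np.int64(6369)), (np.int64(190), np.int64(9295)), (np.int64(195), np.int64(14084)), (np.int64(200), np.int64(456)), (np.int64(205), np.int64(2)), (np.int64(210), np.int64(0)), (np.int64(215), np.int64(0)), (np.int64(220), np.int64(0)), (np.int64(225), np.int64(0)), (np.int64(230), np.int64(0)), (np.int64(235), np.int64(0)), (np.int64(240), np.int64(0)), (np.int64(245), np.int64(0)), (np.int64(250), np.int64(0)), (np.int64(255), np.int64(867))]
100 14 [-87. -17.] [-49.  -4.]
105 15 [-90. -19.] [-46.  -3.]
110 13 [-84. -20.] [-45.  -2.]
115 11 [-94. -18.] [-48.  17.]
120 47 [-79. -17.] [-46.  33.]
125 18 [-64.  -6.] [-46.  32.]
135 4 [-82. -84.] [-56.  72.]
140 21 [-116.  -86.] [-53.  72.]
145 38 [-111.  -87.] [-49.  71.]
150 37 [-113.  -86.] [-50.  74.]
155 46 [-103.  -87.] [-49.  66.]
160 40 [-113.  -91.] [-49.  16.]
165 40 [-117.  -92.] [-50.  35.]
170 32 [-115.  -92.] [-49.  57.]
175 65 [-114.  -95.] [-49.  77.]
180 282 [-119.  -96.] [-49.  85.]
185 121 [-113.  -95.] [-53.  80.]
190 44 [-107.  -94.] [-59.  14.]
195 24 [-101.  -47.] [-63.   9.]
```

>>> {"fn": "play_rows", "kwargs": {"plan": [[[-0.7,0.15,0],0],[[-0.7,0.15,0],0],[[0,0,4],0],[[0,0,4],0],[[0,0,4],0],[[0,0,3],0],[[2,1,0],0],[[2.1,1,0],0],[[0,0,0],0],[[0,0,0],0]], "grip": 0.6}}

```text
time_s: 24.75
tool_pos: [0.5423, 0.1003, 0.1604]
ee_rot: [0.0, 0.778, 0.628, -0.0]
wrist_force: [-0.2, 0.3, 0.4]
finger_gap: 0.0742
```

Run:
```python
from h import *
look('18');front()
```

```text
t 24.75 world [0.5423 0.1003 0.1604] S [-60.3  22.2 160.4] jaw-in-stand 89.99 F [-0.2  0.3  0.4] M [ 0.01  0.02 -0.04] gap 0.0742 q [-0.7   0.25  0.47  1.92 -0.13  1.    1.19]
118 [-62.0, -58.0, -52.0, -48.0, -42.0, -38.0, -32.0, -28.0, -22.0, -18.0, -12.0, -8.0, -2.0, 2.0, 8.0, 12.0, 18.0, 22.0, 28.0, 32.0, 38.0, 42.0, 48.0, 52.0, 58.0] [-5.3, -5.6, -4.6, -5.9, -6.6, -6.1, -8.2, -8.0, -6.6, -6.8, -4.8, -8.0, -8.8, -7.6, -6.7, -7.9, -8.4, -7.0, -9.5, -9.6, -9.7, -8.2, -7.3, -9.6, -9.3]
slope deg -1.793167141419277 y0 -7.526985383479882
80 [-62.0, -58.0, -52.0, -48.0, -42.0, -38.0, -32.0, -28.0, -22.0, -18.0, -12.0, -8.0, -2.0, 2.0, 8.0, 12.0, 18.0, 22.0, 28.0, 32.0, 38.0, 42.0, 48.0, 52.0, 58.0] [-5.6, -5.9, -6.4, -4.9, -5.6, -5.0, -6.0, -4.9, -6.3, -6.9, -5.9, -7.0, -6.4, -6.2, -7.2, -7.1, -6.7, -6.6, -6.4, -7.2, -7.1, -5.8, -7.5, -7.8, -8.4]
slope deg -1.0224567156785138 y0 -6.47897962471272
```

View pics/w18.png

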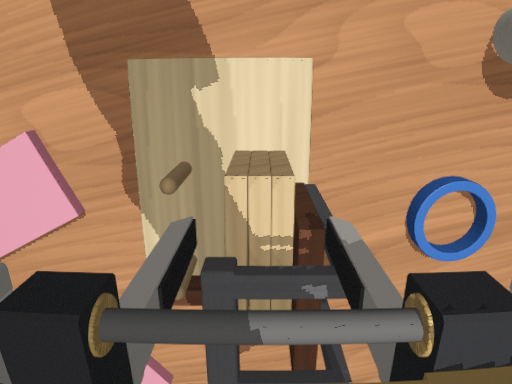

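View pics/s18.png

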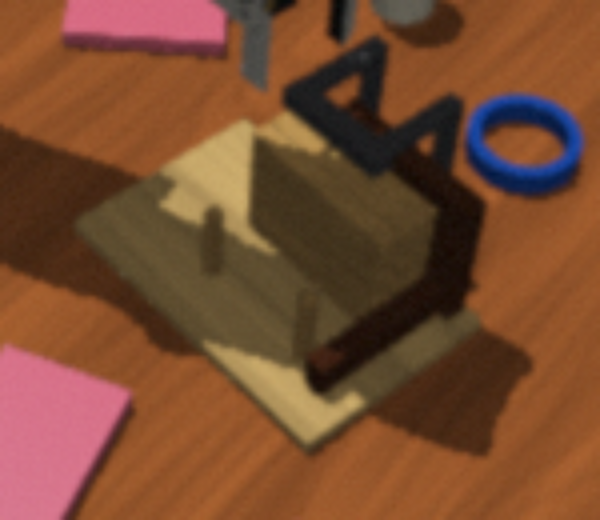

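Run:
```python
from h import *
w=dict(np.load('w18.npz'));q=toS(pts(w)).reshape(-1,3)
t=q[(q[:,2]>120)&(q[:,2]<130)&(q[:,1]<60)&(q[:,1]>-20)&(q[:,0]<-20)]
for y in range(-10,55,4):
    k=(t[:,1]>=y)&(t[:,1]<y+4)
    if k.sum()>3: print(y,k.sum(),np.percentile(t[k,0],2).round(1))
for x in range(-80,0,10):
    k=(t[:,0]>=x)&(t[:,0]<x+10)
    if k.sum()>3: print(x,np.percentile(t[k,1],[1,99]).round(1))
t=q[(q[:,2]>139)&(q[:,2]<150)];print('bs',t[:,1].min(),np.percentile(t[:,1],2))
cv2.imwrite('pics/w18c.png',cv2.resize(w['color'][140:330,190:350,::-1],None,fx=4,fy=3.1,interpolation=cv2.INTER_CUBIC))
```

```text
-10 71 -66.6
-6 354 -75.7
-2 354 -75.7
2 356 -75.8
6 360 -75.9
10 314 -75.5
14 350 -75.9
18 342 -75.5
22 361 -75.9
26 363 -75.5
30 359 -75.7
34 347 -75.5
38 362 -75.8
42 356 -75.7
46 186 -74.8
50 25 -41.1
54 25 -41.3
-80 [-5.8 46.9]
-70 [-6.  47.3]
-60 [-6.3 47. ]
-50 [-6.6 58.5]
-40 [-7.  49.4]
-30 [-6.4 49.3]
bs 48.97186586203645 49.40904226839586
```

View pics/w18c.png

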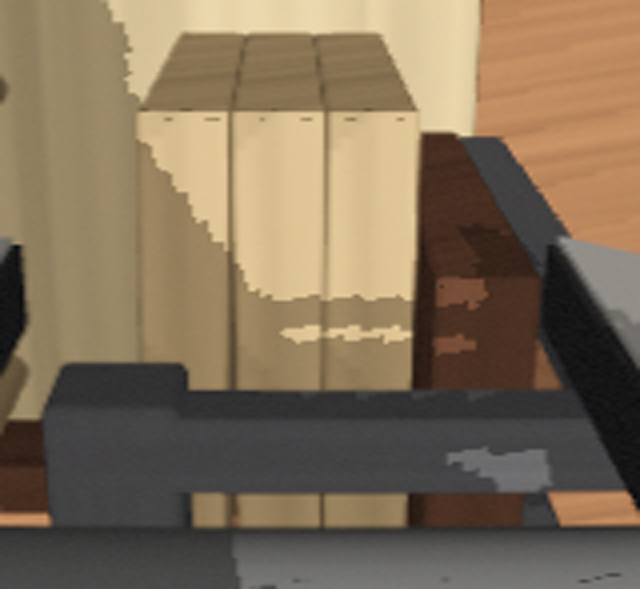

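>>> {"fn": "play_rows", "kwargs": {"plan": [[[0,0,-3],0],[[0,0,-3],0],[[0,0,-1.5],0],[[0,0,-0.5],0],[[0,0,0],0],[[0,0,0],0],[[0,0,0],0],[[0,0,0],0],[[0,0,0],0],[[0,0,0],0]]}}

```text
time_s: 25.9
tool_pos: [0.5428, 0.1007, 0.081]
ee_rot: [0.0, 0.778, 0.628, 0.0]
wrist_force: [0.3, -0.4, 0.3]
finger_gap: 0.0752
```

>>> {"fn": "play_rows", "kwargs": {"plan": [[[0,0,0],0],[[0,0,0],0],[[0,0,0],0],[[0,0,0],0],[[0,0,0],0],[[0,0,0],0],[[0,0,0],0],[[0,0,0],0],[[0,0,0],0],[[0,0,0],0]], "grip": 0, "force": 40}}

```text
time_s: 26.9
tool_pos: [0.5427, 0.1005, 0.0808]
ee_rot: [0.0, 0.778, 0.628, 0.0]
wrist_force: [0.8, -0.6, 2.6]
finger_gap: 0.0531
```

Run:
```python
from h import *
look('19');front()
```

```text
t 26.9 world [0.5427 0.1005 0.0808] S [-60.   22.5  80.8] jaw-in-stand 89.99 F [ 0.8 -0.6  2.6] M [-0.17  0.06  0.08] gap 0.0531 q [-0.66  0.35  0.44  1.99 -0.2   0.84  1.25]
118 [-62.0, -58.0, -52.0, -48.0, -42.0, -38.0, -32.0, -28.0, -22.0, -18.0, -12.0, -8.0, -2.0, 2.0, 8.0, 12.0, 18.0, 22.0, 28.0, 32.0, 38.0, 42.0, 48.0, 52.0, 58.0] [-15.8, -16.2, -16.6, -14.0, -7.7, -3.9, -3.9, -5.5, -6.1, -0.4, -3.6, -4.5, -4.0, -2.6, -6.2, -4.4, -4.9, -4.0, -4.9, -5.0, -3.6, -5.2, -5.9, -5.2, -6.2]
slope deg 3.848975992161305 y0 -6.236376818295453
80 [-62.0, -58.0, -52.0, -48.0, -42.0, -38.0, -32.0, -28.0, -22.0, -12.0, -8.0, -2.0, 2.0, 8.0, 12.0, 18.0, 22.0, 28.0, 32.0, 38.0, 42.0, 48.0, 52.0, 58.0] [-4.1, -2.5, -4.6, -3.7, -4.8, -4.8, -3.9, -4.3, -3.9, -5.9, -3.7, -4.8, -3.9, -4.7, -4.2, -4.3, -4.5, -5.1, -4.7, -3.9, -4.6, -5.1, -5.4, -5.4]
slope deg -0.5355986930824357 y0 -4.468063413205205
```

View pics/w19.png

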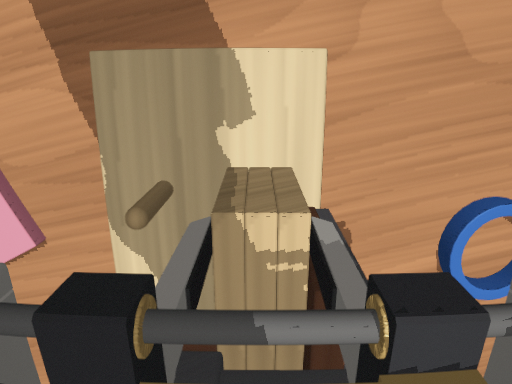

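View pics/s19.png

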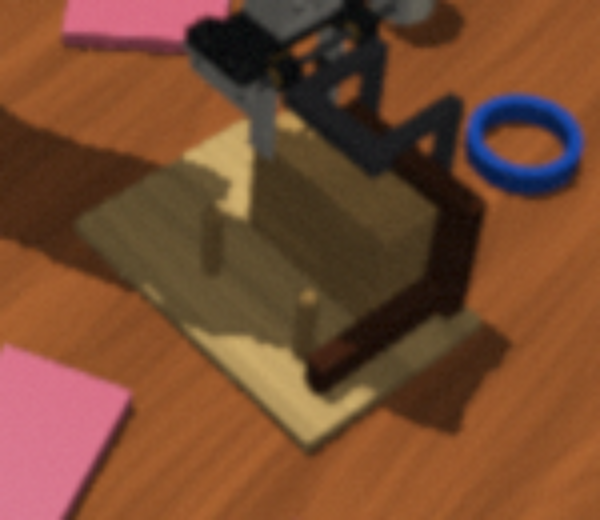

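>>> {"fn": "play_rows", "kwargs": {"plan": [[[0,0.05,0],0.5],[[0,0.05,0],0.5],[[0.02,0.05,0],0.5],[[0.1,-0.02,0],0],[[0,0,0],0],[[0,0,0],0],[[0,0,0],0],[[0,0,0],0],[[0,0,0],0],[[0,0,0],0]], "grip": -0.1, "force": 50}}

```text
time_s: 28.05
tool_pos: [0.5427, 0.1005, 0.0808]
ee_rot: [-0.0, 0.771, 0.637, -0.001]
wrist_force: [-8.5, -6.5, 13.0]
finger_gap: 0.0533
```

Run:
```python
from h import *
look('20');front()
```

```text
t 28.05 world [0.5427 0.1005 0.0808] S [-60.   22.5  80.8] jaw-in-stand 91.35 F [-8.5 -6.5 13. ] M [-1.85  2.01 -1.64] gap 0.0533 q [-0.65  0.35  0.44  1.99 -0.2   0.84  1.27]
118 [-62.0, -58.0, -52.0, -48.0, -42.0, -38.0, -32.0, -28.0, -22.0, -18.0, -12.0, -8.0, -2.0, 2.0, 8.0, 12.0, 18.0, 22.0, 28.0, 32.0, 38.0, 42.0, 48.0, 52.0, 58.0] [-16.8, -16.8, -15.1, -15.0, -4.2, -4.4, -3.5, -4.9, -4.3, -4.8, -5.2, -5.6, -4.1, -5.7, -5.2, -4.8, -4.7, -2.9, -4.1, -2.9, -3.8, -5.4, -5.1, -5.7, -5.6]
slope deg 4.070927283101658 y0 -6.2426650131626475
80 [-58.0, -52.0, -48.0, -42.0, -38.0, -32.0, -18.0, -12.0, -8.0, -2.0, 2.0, 8.0, 12.0, 18.0, 22.0, 28.0, 32.0, 38.0, 42.0, 48.0, 52.0, 58.0] [-4.8, -4.2, -3.5, -3.1, -3.9, -3.3, -4.1, -3.8, -3.1, -4.3, -4.3, -4.5, -4.6, -4.9, -5.7, -3.9, -4.0, -4.0, -3.3, -4.6, -5.2, -3.9]
slope deg -0.3161876187722852 y0 -4.109321245394242
```

>>> {"fn": "play_rows", "kwargs": {"plan": [[[-0.06,-0.08,0],-0.7],[[0,0,0],0],[[0,0,0],0],[[0,0,0],0],[[0,0,0],0],[[0,0,0],0],[[0,0,0],0],[[0,0,0],0],[[0,0,0],0],[[0,0,0],0]]}}

```text
time_s: 29.2
tool_pos: [0.5427, 0.1004, 0.0808]
ee_rot: [-0.0, 0.774, 0.633, -0.001]
wrist_force: [-3.7, -4.4, 8.8]
finger_gap: 0.0528
```

>>> {"fn": "play_rows", "kwargs": {"plan": [[[0,0,0],0],[[0,0,0],0],[[0,0,0],0],[[0,0,0],0],[[0,0,0],0],[[0,0,0],0],[[0,0,3],0],[[0,0,4],0],[[0,0,2],0],[[0,0,0],0]], "grip": 0.6}}

```text
time_s: 30.2
tool_pos: [0.5449, 0.1015, 0.1736]
ee_rot: [0.001, 0.774, 0.633, 0.002]
wrist_force: [0.8, -0.1, -0.4]
finger_gap: 0.0752
```

```bash
cat >> h.py <<'E'
def chk(k):
    look(k);front()
    w=dict(np.load('w%s.npz'%k));q=toS(pts(w)).reshape(-1,3)
    t=q[(q[:,2]>120)&(q[:,2]<130)&(q[:,1]<60)&(q[:,1]>-20)&(q[:,0]<-20)]
    print([(y,np.percentile(t[(t[:,1]>=y)&(t[:,1]<y+5),0],2).round(1)) for y in range(-4,48,5) if ((t[:,1]>=y)&(t[:,1]<y+5)).sum()>3])
    for x in range(-80,-20,10):
        m=(t[:,0]>=x)&(t[:,0]<x+10)
        if m.sum()>3: print(x,np.percentile(t[m,1],[1,99]).round(1))
    t=q[(q[:,2]>139)&(q[:,2]<150)];print('bs',np.percentile(t[:,1],2).round(1))
    cv2.imwrite('pics/w%sc.png'%k,cv2.resize(w['color'][140:330,190:350,::-1],None,fx=4,fy=3.1,interpolation=cv2.INTER_CUBIC))
E
python3 -c "
from h import *
chk('21')"
```

```text
t 30.2 world [0.5449 0.1015 0.1736] S [-58.1  23.8 173.6] jaw-in-stand 90.79 F [ 0.8 -0.1 -0.4] M [-0.04 -0.05 -0.01] gap 0.0752 q [-0.7   0.24  0.47  1.9  -0.13  1.03  1.2 ]
118 [-62.0, -58.0, -52.0, -48.0, -42.0, -38.0, -32.0, -28.0, -22.0, -18.0, -12.0, -8.0, -2.0, 2.0, 8.0, 12.0, 18.0, 22.0, 28.0, 32.0, 38.0, 42.0, 48.0, 52.0, 58.0] [-5.8, -7.3, -5.5, -6.4, -7.5, -6.6, -7.3, -6.4, -6.6, -6.7, -7.8, -6.7, -4.0, -10.2, -6.8, -6.6, -5.1, -7.5, -4.5, -5.1, -8.1, -6.4, -6.2, -6.9, -3.0]
slope deg 0.4740672368421165 y0 -6.411122037269395
80 [-62.0, -58.0, -52.0, -48.0, -42.0, -38.0, -32.0, -28.0, -22.0, -18.0, -12.0, -8.0, -2.0, 2.0, 8.0, 12.0, 18.0, 22.0, 28.0, 32.0, 38.0, 42.0, 48.0, 52.0, 58.0] [-6.1, -5.7, -5.9, -6.0, -4.8, -6.1, -5.4, -4.1, -5.7, -5.4, -6.8, -6.3, -5.5, -5.0, -5.2, -5.5, -5.4, -5.1, -5.1, -6.3, -5.7, -5.7, -5.9, -5.4, -5.9]
slope deg 0.025294549892101774 y0 -5.590508739812328
[(-4, np.float64(-75.6)), (1, np.float64(-75.7)), (6, np.float64(-75.5)), (11, np.float64(-75.6)), (16, np.float64(-75.7)), (21, np.float64(-75.6)), (26, np.float64(-75.5)), (31, np.float64(-75.7)), (36, np.float64(-75.4)), (41, np.float64(-75.7)), (46, np.float64(-74.9))]
-80 [-6.3 47.1]
-70 [-6.4 47.1]
-60 [-6.6 47.4]
-50 [-6.  58.3]
-40 [-6.  49.3]
-30 [-6.2 49.3]
bs 49.5
```

View pics/w21c.png

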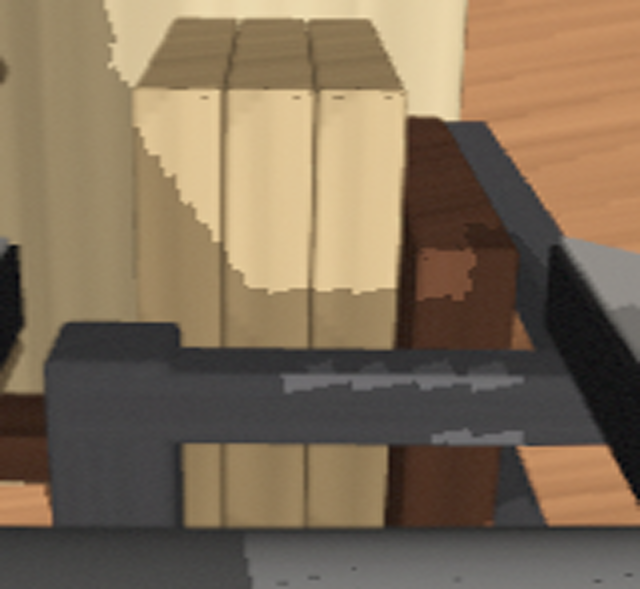

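View pics/s21.png

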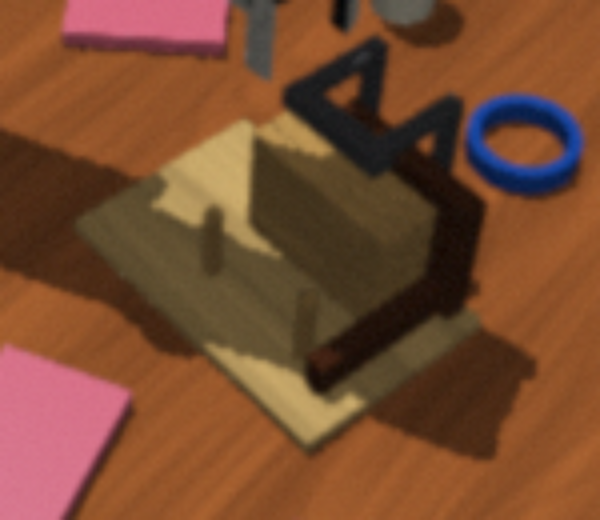

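>>> {"fn": "play_rows", "kwargs": {"plan": [[[-1.6,-2.1,0],-0.8],[[-1.7,-2.1,0],0],[[0,0,0],0],[[0,0,0],0],[[0,0,-4],0],[[0,0,-4],0],[[0,0,-4],0],[[0,0,-3],0],[[0,0,-1.7],0],[[0,0,0],0]], "grip": -1, "force": 20}}

```text
time_s: 31.35
tool_pos: [0.5086, 0.0591, 0.001]
ee_rot: [-0.001, 0.778, 0.628, -0.002]
wrist_force: [-0.5, -0.1, 0.8]
finger_gap: 0.0013
```

```bash
python3 -c "
from h import *
look('22')"
```

```text
t 31.35 world [0.5086 0.0591 0.001 ] S [-84.5 -25.2   1. ] jaw-in-stand 90.03 F [-0.5 -0.1  0.8] M [ 0.05 -0.    0.  ] gap 0.0013 q [-0.58  0.43  0.41  2.12 -0.28  0.65  1.38]
```

View pics/s22.png

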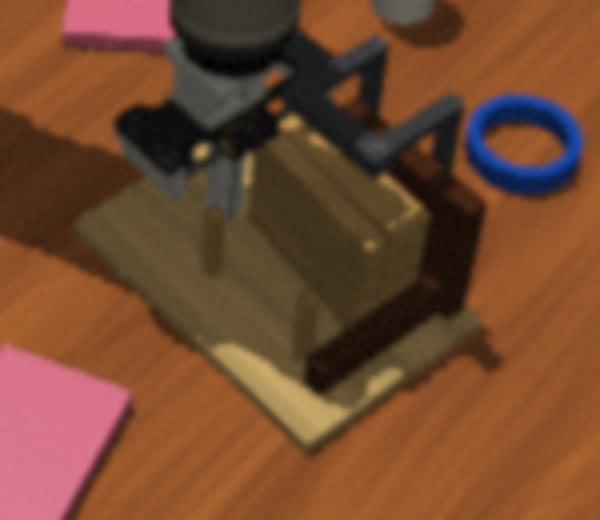

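View pics/w22.png

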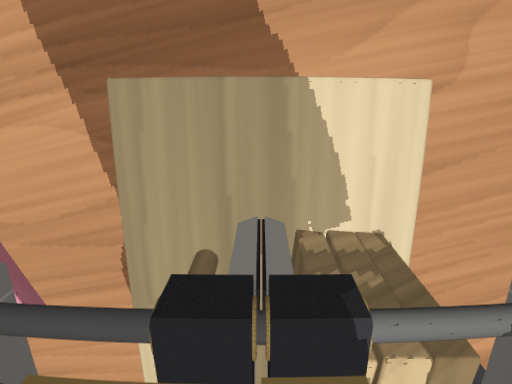

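```bash
python3 -c "
from h import *
front()
g=grab('scene');c=g['color'][145:225,250:320,::-1]
cv2.imwrite('pics/x3.png',cv2.resize(c,None,fx=8,fy=7,interpolation=cv2.INTER_CUBIC))"
```

```text
118 [-62.0, -58.0, -52.0, -48.0, -42.0, -38.0, -32.0, -28.0, -22.0, -18.0, -12.0, -8.0, -2.0, 2.0, 8.0, 12.0, 18.0, 22.0, 28.0, 32.0, 38.0, 42.0, 48.0, 52.0, 58.0] [-5.6, -2.6, -6.7, -6.6, -8.1, -9.4, -7.6, -2.2, -11.1, -10.8, -9.8, -10.7, -9.2, -12.9, -11.7, -12.1, -15.5, -14.2, -15.3, -17.3, -16.0, -17.7, -17.9, -18.0, -20.7]
slope deg -7.160007921109763 y0 -11.900272795408902
80 [-62.0, -58.0, -52.0, -48.0, -42.0, -38.0, -32.0, -28.0, -22.0, -18.0, -8.0, -2.0, 2.0, 8.0, 12.0, 18.0, 22.0, 28.0, 32.0, 38.0, 42.0, 48.0, 52.0, 58.0] [-4.3, -3.8, -4.5, -4.8, -6.7, -7.3, -7.5, -8.5, -8.1, -9.5, -10.7, -8.8, -11.6, -12.5, -13.3, -13.6, -13.7, -14.1, -15.6, -15.4, -17.7, -16.8, -17.5, -18.7]
slope deg -6.982699232986325 y0 -11.294696011482374
```

View pics/x3.png

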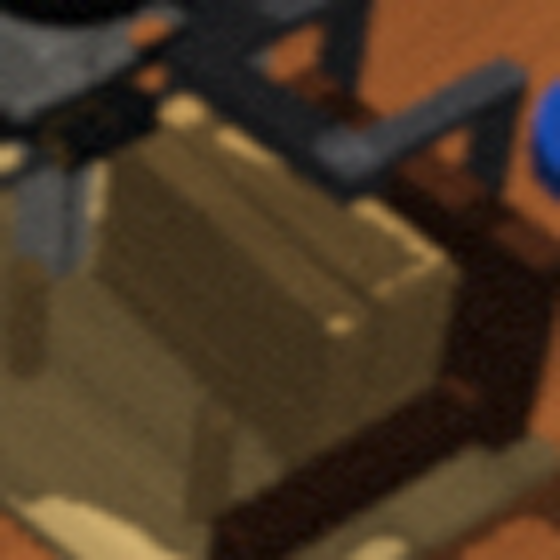

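>>> {"fn": "play_rows", "kwargs": {"plan": [[[-0.1,-0.5,0],0],[[0,0,4],0],[[0,0,4],0],[[0,0,4],0],[[0,0,4],0],[[1.7,2.3,0],0],[[1.8,2.3,0],0],[[0,0,0],0],[[0,0,0],0],[[0,0,0],0]], "grip": -1}}

```text
time_s: 32.55
tool_pos: [0.5438, 0.099, 0.164]
ee_rot: [0.0, 0.779, 0.628, -0.0]
wrist_force: [0.2, -0.4, -0.5]
finger_gap: 0.0005
```

>>> {"fn": "play_rows", "kwargs": {"plan": [[[0,0,0],0],[[0,0,0],0],[[0,0,0],0],[[0,0,0],0],[[0,0,0],0],[[0,0,0],0],[[0,0,0],0],[[0,0,0],0],[[0,0,0],0],[[0,0,0],0]], "grip": 0.8}}

```text
time_s: 33.55
tool_pos: [0.5443, 0.1001, 0.1638]
ee_rot: [0.0, 0.778, 0.628, -0.0]
wrist_force: [0.4, 0.3, -0.2]
finger_gap: 0.0774
```

```bash
python3 -c "
from h import *
chk('23')"
```

```text
t 33.55 world [0.5443 0.1001 0.1638] S [-58.4  22.3 163.8] jaw-in-stand 90.0 F [ 0.4  0.3 -0.2] M [-0.05 -0.    0.04] gap 0.0774 q [-0.71  0.25  0.49  1.91 -0.14  1.01  1.2 ]
118 [-62.0, -58.0, -52.0, -48.0, -42.0, -38.0, -32.0, -28.0, -22.0, -18.0, -12.0, -8.0, -2.0, 2.0, 8.0, 12.0, 18.0, 22.0, 28.0, 32.0, 38.0, 42.0, 48.0, 52.0, 58.0] [-4.7, -4.8, -6.3, -5.7, -5.8, -8.9, -9.3, -9.7, -9.5, -10.2, -11.3, -9.3, -14.1, -12.8, -12.6, -12.2, -12.6, -14.5, -15.0, -16.3, -17.2, -18.3, -19.6, -17.1, -18.7]
slope deg -6.8043198977837305 y0 -12.14656355625089
80 [-62.0, -58.0, -52.0, -48.0, -42.0, -38.0, -32.0, -28.0, -22.0, -12.0, -8.0, -2.0, 2.0, 8.0, 12.0, 18.0, 22.0, 28.0, 32.0, 38.0, 42.0, 48.0, 52.0, 58.0] [-4.3, -5.7, -4.0, -6.2, -6.0, -5.9, -7.2, -8.6, -8.5, -10.0, -10.1, -10.7, -11.9, -11.8, -12.7, -12.4, -13.4, -13.5, -14.8, -14.9, -15.9, -16.0, -17.5, -17.1]
slope deg -6.294134386272382 y0 -11.0029980981658
[(-4, np.float64(-77.9)), (1, np.float64(-77.5)), (6, np.float64(-77.0)), (11, np.float64(-76.3)), (16, np.float64(-77.8)), (21, np.float64(-77.2)), (26, np.float64(-77.1)), (31, np.float64(-76.1)), (36, np.float64(-76.4)), (41, np.float64(-76.0)), (46, np.float64(-75.8))]
-80 [-3.6 50.8]
-70 [-4.6 50.3]
-60 [-5.7 49.7]
-50 [-6.8 58.4]
-40 [-7.9 49.3]
-30 [-9.  49.4]
bs 49.4
```

View pics/w23c.png

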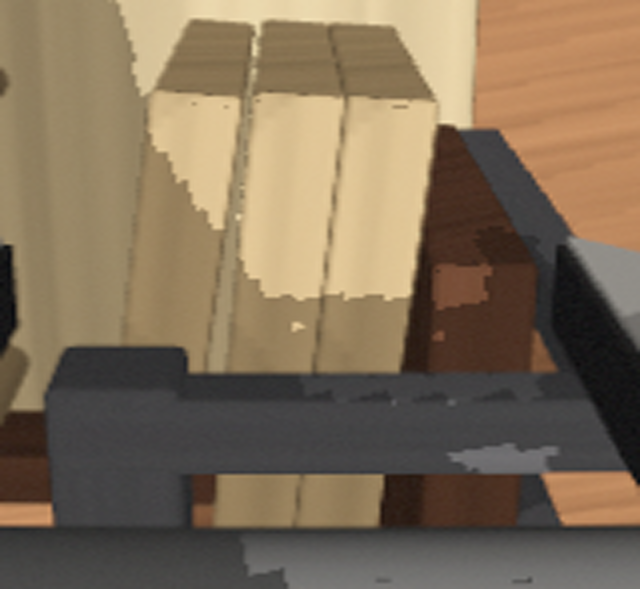

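View pics/s23.png

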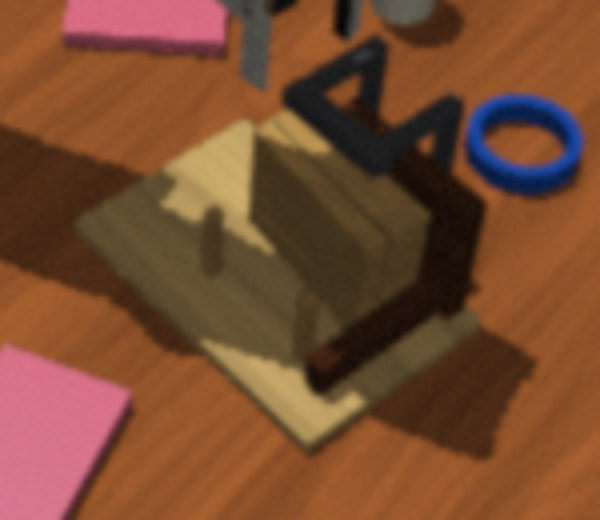

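>>> {"fn": "play_rows", "kwargs": {"plan": [[[-0.4,0.08,0],-3.2],[[0,0,0],-3.3],[[0,0,-3],0],[[0,0,-3],0],[[0,0,-1.5],0],[[0,0,-0.7],0],[[0,0,0],0],[[0,0,0],0],[[0,0,0],0],[[0,0,0],0]]}}

```text
time_s: 34.7
tool_pos: [0.5407, 0.101, 0.0825]
ee_rot: [0.0, 0.813, 0.583, 0.001]
wrist_force: [-0.3, -0.7, -1.5]
finger_gap: 0.0848
```

>>> {"fn": "play_rows", "kwargs": {"plan": [[[0,0,0],0],[[0,0,0],0],[[0,0,0],0],[[0,0,0],0],[[0,0,0],0],[[0,0,0],0],[[0,0,0],0],[[0,0,0],1],[[0,0,0],1],[[0,0,0],1]], "grip": -0.1, "force": 50}}

```text
time_s: 35.7
tool_pos: [0.5403, 0.1005, 0.0818]
ee_rot: [0.0, 0.797, 0.604, -0.0]
wrist_force: [-0.4, -2.3, 1.0]
finger_gap: 0.0531
```

>>> {"fn": "play_rows", "kwargs": {"plan": [[[0,0,0],1],[[0,0,0],1],[[0,0,0],1],[[0,0,0],0.5],[[-0.4,0.08,0],0],[[-0.4,0.08,0],0],[[-0.4,0.08,0],0],[[-0.4,0.08,0],0],[[-0.4,0.08,0],0],[[0,0,0],0]]}}

```text
time_s: 36.7
tool_pos: [0.5208, 0.1041, 0.082]
ee_rot: [0.001, 0.778, 0.628, 0.0]
wrist_force: [2.7, -6.6, 3.9]
finger_gap: 0.0531
```

```bash
python3 -c "
from h import *
look('24');front()"
```

```text
t 36.7 world [0.5208 0.1041 0.082 ] S [-82.1  21.3  82. ] jaw-in-stand 89.96 F [ 2.7 -6.6  3.9] M [-1.91 -0.85 -0.9 ] gap 0.0531 q [-0.7   0.32  0.46  2.04 -0.19  0.83  1.22]
118 [-62.0, -58.0, -52.0, -48.0, -42.0, -38.0, -32.0, -28.0, -22.0, -18.0, -12.0, -8.0, -2.0, 2.0, 8.0, 12.0, 18.0, 22.0, 28.0, 32.0, 38.0, 42.0, 48.0, 52.0, 58.0] [-5.1, -3.9, -4.7, -3.5, -5.8, -5.7, -5.7, -6.4, -6.4, -6.5, -7.1, -3.9, -5.4, -6.6, -4.5, -5.4, -5.7, -3.9, -6.2, -8.4, -6.5, -6.2, -5.4, -5.0, -2.5]
slope deg -0.1484325905860696 y0 -5.464715249060468
80 [-62.0, -58.0, -52.0, -48.0, -42.0, -38.0, -32.0, -28.0, -22.0, -18.0, -12.0, -8.0, -2.0, 2.0, 8.0, 12.0, 18.0, 22.0, 28.0, 32.0, 38.0, 42.0, 48.0, 52.0, 58.0] [-4.3, -5.4, -4.4, -5.1, -4.8, -4.7, -4.5, -5.7, -5.4, -4.7, -3.4, -4.5, -4.1, -4.5, -5.5, -3.8, -4.5, -4.5, -4.6, -4.1, -4.3, -4.7, -5.7, 14.6, 1.5]
slope deg 2.596862430749536 y0 -3.5351832575642512
```

View pics/w24.png

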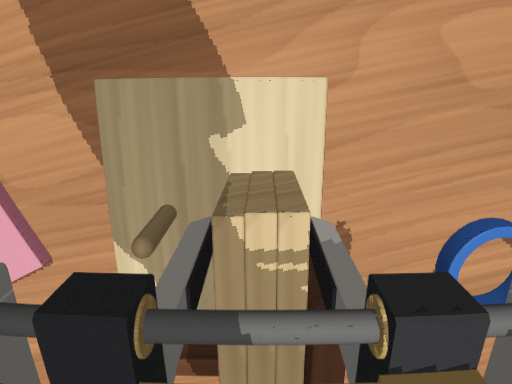

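View pics/s24.png

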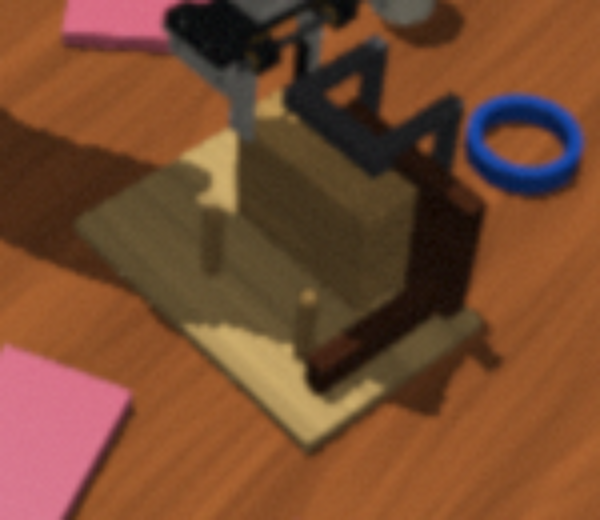

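>>> {"fn": "play_rows", "kwargs": {"plan": [[[0,0,0],0],[[0,0,0],0],[[0,0,0],0],[[0,0,0],0],[[-0.6,0.2,0],0],[[0,0,-2],0],[[0,0,-2],0],[[0,0,-2],0],[[0,0,-1.2],0],[[0,0,0],0]], "grip": 0.5}}

```text
time_s: 37.85
tool_pos: [0.5131, 0.1067, 0.0086]
ee_rot: [-0.0, 0.778, 0.628, -0.001]
wrist_force: [0.3, 0.5, 0.1]
finger_gap: 0.0702
```

>>> {"fn": "play_rows", "kwargs": {"plan": [[[0,0,0],0],[[0,0,0],0],[[0,0,0],0],[[0,0,0],0],[[0,0,0],0],[[0,0,0],0],[[0.02,0.1,0],0.3],[[0.02,0.1,0],0.3],[[0,0,0],0],[[0,0,0],0]], "grip": -0.1, "force": 40}}

```text
time_s: 38.85
tool_pos: [0.5147, 0.1068, 0.0106]
ee_rot: [0.0, 0.776, 0.631, -0.0]
wrist_force: [-5.8, -12.5, 13.5]
finger_gap: 0.0535
```

```bash
python3 -c "
from h import *
look('25');front()"
```

```text
t 38.85 world [0.5147 0.1068 0.0106] S [-88.7  22.7  10.6] jaw-in-stand 90.41 F [ -5.8 -12.5  13.5] M [-2.24  0.81 -0.98] gap 0.0535 q [-0.66  0.42  0.4   2.09 -0.26  0.67  1.28]
118 [-62.0, -58.0, -52.0, -48.0, -42.0, -38.0, -32.0, -28.0, -22.0, -18.0, -12.0, -8.0, -2.0, 2.0, 8.0, 12.0, 18.0, 22.0, 28.0, 32.0, 38.0, 42.0, 48.0, 52.0, 58.0] [-1.2, -5.0, -5.2, -3.1, -5.1, -3.9, -4.6, -4.0, -4.5, -4.7, -5.8, -5.4, -4.1, -5.2, -4.4, -5.1, -6.0, -6.2, -3.1, -4.9, -7.8, -4.4, -4.2, -6.3, -2.0]
slope deg -0.5272936742802006 y0 -4.67684392351085
80 [-58.0, -52.0, -48.0, -42.0, -38.0, -32.0, -28.0, -22.0, -18.0, -12.0, -8.0, -2.0, 2.0, 8.0, 12.0, 18.0, 22.0, 28.0, 32.0, 38.0, 42.0, 48.0, 52.0, 58.0] [-3.6, -3.3, -3.0, -2.8, -3.4, -3.6, -4.0, -3.0, -4.4, -2.0, -4.6, -3.5, -3.2, -2.5, -2.3, -3.0, -3.1, -3.7, -4.3, -4.2, -3.9, -3.9, 10.6, 3.3]
slope deg 2.060265485007356 y0 -2.565278659171592
```

View pics/s25.png

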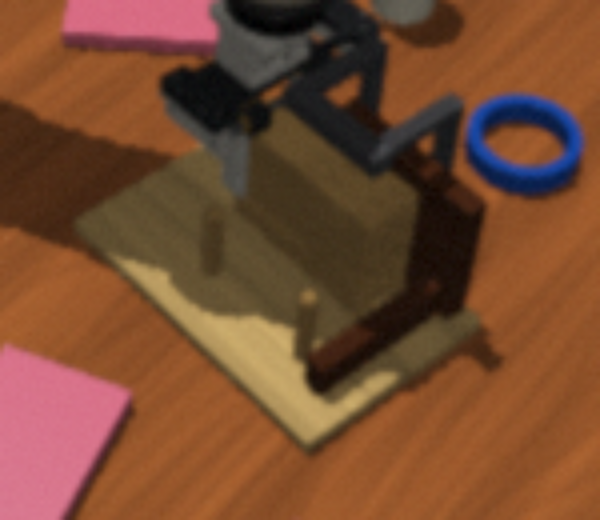

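View pics/w25.png

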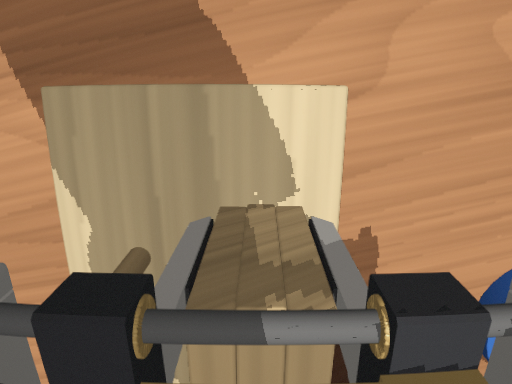

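>>> {"fn": "play_rows", "kwargs": {"plan": [[[0.23,-0.05,0],0],[[0.23,-0.05,0],0],[[0.22,-0.04,0],0],[[0,0,0],0],[[-0.02,-0.1,0],-0.3],[[0,0,0],0],[[0,0,0],0],[[0,0,0],0],[[0,0,0],0],[[0,0,0],0]]}}

```text
time_s: 40.0
tool_pos: [0.52, 0.1058, 0.0097]
ee_rot: [-0.0, 0.777, 0.63, -0.001]
wrist_force: [-6.6, -3.9, 0.1]
finger_gap: 0.0535
```

>>> {"fn": "play_rows", "kwargs": {"plan": [[[0,0,0],0],[[0,0,0],0],[[0,0,0],0],[[0,0,0],0],[[0,0,2],0],[[0,0,2],0],[[0,0,2],0],[[0,0,1.2],0],[[0,0,0],0],[[0,0,0],0]], "grip": 0.5}}

```text
time_s: 41.0
tool_pos: [0.5211, 0.1066, 0.0813]
ee_rot: [-0.0, 0.777, 0.63, 0.0]
wrist_force: [0.4, -0.7, 0.1]
finger_gap: 0.0702
```

```bash
python3 -c "
from h import *
look('26');front()"
```

```text
t 41.0 world [0.5211 0.1066 0.0813] S [-82.4  23.8  81.3] jaw-in-stand 90.31 F [ 0.4 -0.7  0.1] M [0.04 0.02 0.02] gap 0.0702 q [-0.7   0.32  0.46  2.03 -0.19  0.83  1.23]
118 [-62.0, -58.0, -52.0, -48.0, -42.0, -38.0, -32.0, -28.0, -22.0, -18.0, -12.0, -8.0, -2.0, 2.0, 8.0, 12.0, 18.0, 22.0, 28.0, 32.0, 38.0, 42.0, 48.0, 52.0, 58.0] [-4.1, -1.2, -5.1, -4.1, -4.5, -3.5, -3.3, -2.1, -5.1, -5.7, -7.5, -3.9, -0.8, -6.6, -3.7, -3.5, -5.4, -3.9, -5.4, -4.8, -4.3, -4.9, -4.4, -5.7, -6.3]
slope deg -0.8343686677228559 y0 -4.423745622349871
80 [-62.0, -58.0, -52.0, -48.0, -42.0, -38.0, -32.0, -28.0, -22.0, -18.0, -8.0, -2.0, 2.0, 8.0, 12.0, 18.0, 22.0, 28.0, 32.0, 38.0, 42.0, 48.0, 52.0, 58.0] [-3.9, -3.8, -3.4, -2.8, -3.6, -3.4, -3.2, -3.7, -3.9, -3.3, -3.3, -4.0, -4.4, -4.5, -4.0, -5.3, -3.9, -5.2, -4.0, -3.3, -4.1, -6.1, -4.6, 6.6]
slope deg 0.47900892693052466 y0 -3.534519052387582
```

View pics/w26.png

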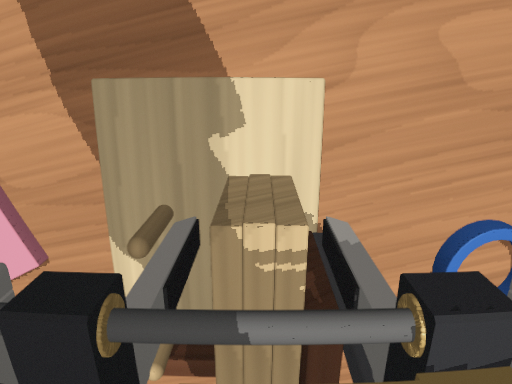

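>>> {"fn": "play_rows", "kwargs": {"plan": [[[-0.02,-0.1,-0.2],-0.3],[[0,0,0],0],[[0,0,0],0],[[0,0,0],0],[[0,0,0],0],[[0,0,0],0],[[0,0,0],0],[[0,0,0],0],[[0,0,0],0],[[0,0,0],0]], "grip": -0.1, "force": 50}}

```text
time_s: 42.15
tool_pos: [0.5209, 0.1052, 0.0797]
ee_rot: [0.0, 0.778, 0.628, -0.0]
wrist_force: [1.8, -5.4, -7.2]
finger_gap: 0.053
```

>>> {"fn": "play_rows", "kwargs": {"plan": [[[0.29,-0.06,0],0],[[0.29,-0.06,0],0],[[0.29,-0.06,0],0],[[0.29,-0.06,0],0],[[0.2,-0.04,0],0],[[0,0,0],0],[[0,0,0],0],[[0,0,0],0],[[0,0,0],0],[[0,0,0],0]]}}

```text
time_s: 43.15
tool_pos: [0.533, 0.1027, 0.0796]
ee_rot: [-0.001, 0.778, 0.628, -0.001]
wrist_force: [-8.9, -3.8, 3.1]
finger_gap: 0.053
```

```bash
python3 -c "
from h import *
chk('27')"
```

```text
t 43.15 world [0.533  0.1027 0.0796] S [-69.9  22.5  79.6] jaw-in-stand 90.01 F [-8.9 -3.8  3.1] M [-1.31  2.3  -0.05] gap 0.053 q [-0.68  0.34  0.45  2.01 -0.2   0.83  1.25]
118 [-62.0, -58.0, -52.0, -48.0, -42.0, -38.0, -32.0, -28.0, -22.0, -18.0, -12.0, -8.0, -2.0, 2.0, 8.0, 12.0, 18.0, 22.0, 28.0, 32.0, 38.0, 42.0, 48.0, 52.0, 58.0] [-14.9, -9.8, -4.5, -5.6, -2.0, -5.7, -4.9, -4.8, -5.8, -5.2, -4.0, -4.7, -4.3, -4.9, -3.8, -4.6, -5.3, -3.4, -6.2, -5.4, -5.9, -5.9, -2.6, -6.4, -6.2]
slope deg 1.1647708362560791 y0 -5.417529727101759
80 [-62.0, -58.0, -52.0, -48.0, -42.0, -38.0, -32.0, -28.0, -22.0, -18.0, -12.0, -8.0, -2.0, 2.0, 8.0, 12.0, 18.0, 22.0, 28.0, 32.0, 38.0, 42.0, 48.0, 52.0, 58.0] [-3.5, -4.9, -4.8, -3.0, -3.0, -4.5, -3.4, -5.5, -3.9, -4.7, -3.8, -3.8, -4.0, -3.3, -4.6, -4.6, -4.1, -3.4, -5.2, -3.9, -3.7, -5.1, -5.4, -5.0, -5.1]
slope deg -0.4211604665905804 y0 -4.266416441678398
[(-4, np.float64(-77.7)), (1, np.float64(-77.8)), (6, np.float64(-77.7)), (11, np.float64(-79.1)), (16, np.float64(-79.6)), (21, np.float64(-79.5)), (26, np.float64(-79.5)), (31, np.float64(-78.4)), (36, np.float64(-78.4)), (41, np.float64(-78.4)), (46, np.float64(-78.6))]
-80 [-13.9  58.3]
-70 [-4.5 49.1]
-60 [-3.8 48.5]
-50 [-3.9 54.7]
-40 [-3.9 49.8]
-30 [-4.6 49.7]
bs -13.8
```

View pics/w27.png

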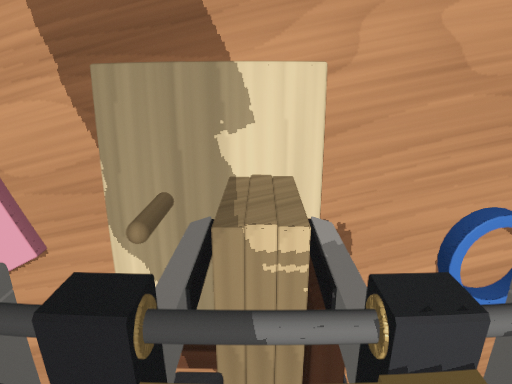

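View pics/s27.png

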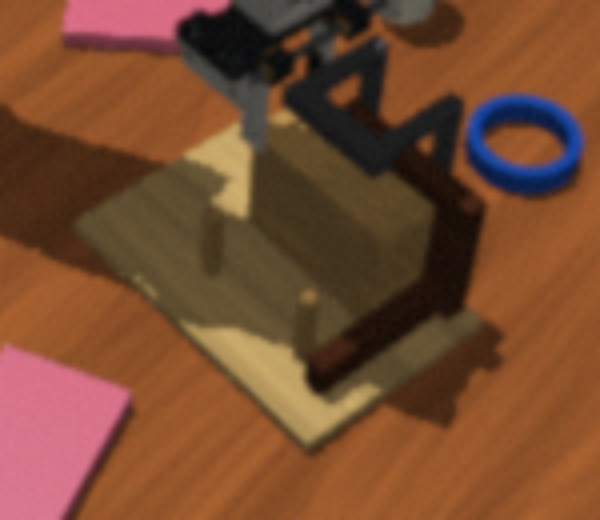

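>>> {"fn": "play_rows", "kwargs": {"plan": [[[0.1,-0.02,0],0],[[0.1,-0.02,0],0],[[0.1,-0.02,0],0],[[0,0,0],0],[[0,0,0],0],[[-0.1,0.0,0],0],[[0,0,0],0],[[0,0,0],0],[[0,0,0],0],[[0,0,0],0]]}}

```text
time_s: 44.3
tool_pos: [0.5351, 0.1022, 0.0795]
ee_rot: [-0.001, 0.778, 0.628, -0.001]
wrist_force: [-8.5, -3.8, 0.8]
finger_gap: 0.0532
```

>>> {"fn": "play_rows", "kwargs": {"plan": [[[0,0,0],0],[[0,0,0],0],[[0,0,0],0],[[0,0,0],0],[[0,0,0],0],[[0,0,2],0],[[0,0,3],0],[[-2,0.42,0],0],[[-2,0.42,0],0],[[0,0,0],0]], "grip": 0.5}}

```text
time_s: 45.3
tool_pos: [0.4948, 0.111, 0.1299]
ee_rot: [-0.001, 0.778, 0.628, -0.0]
wrist_force: [0.6, -0.5, -0.1]
finger_gap: 0.0704
```

```bash
python3 -c "
from h import *
chk('28')"
```

```text
t 45.3 world [0.4948 0.111  0.1299] S [-109.    22.6  129.9] jaw-in-stand 90.05 F [ 0.6 -0.5 -0.1] M [ 0.04 -0.03  0.01] gap 0.0704 q [-0.76  0.21  0.48  2.04 -0.12  0.92  1.14]
118 [-62.0, -58.0, -52.0, -48.0, -42.0, -38.0, -32.0, -28.0, -22.0, -18.0, -12.0, -8.0, -2.0, 2.0, 8.0, 12.0, 18.0, 22.0, 28.0, 32.0, 38.0, 42.0, 48.0, 52.0, 58.0] [-6.3, -5.1, -5.6, -5.4, -2.1, -5.9, -4.4, -4.5, -2.3, -3.0, -4.4, -3.4, -4.5, -3.4, -4.8, -4.8, -4.3, -6.7, -3.7, -6.3, -4.6, -6.6, -5.2, -6.0, -6.1]
slope deg -0.5227062520391839 y0 -4.804018530488228
80 [-62.0, -58.0, -52.0, -48.0, -42.0, -38.0, -32.0, -28.0, -22.0, -18.0, -12.0, -8.0, -2.0, 2.0, 8.0, 12.0, 18.0, 22.0, 28.0, 32.0, 38.0, 42.0, 48.0, 52.0, 58.0] [-2.8, -3.4, -4.3, -3.2, -3.7, -2.9, -3.1, -4.1, -4.7, -4.0, -4.3, -4.3, -3.8, -4.6, -4.7, -4.6, -4.0, -4.8, -3.7, -4.2, -4.1, -4.7, -4.5, -5.8, -4.9]
slope deg -0.7738605488858845 y0 -4.162621444984476
[(-4, np.float64(-75.9)), (1, np.float64(-75.8)), (6, np.float64(-75.8)), (11, np.float64(-77.2)), (16, np.float64(-77.7)), (21, np.float64(-77.6)), (26, np.float64(-77.5)), (31, np.float64(-76.4)), (36, np.float64(-76.5)), (41, np.float64(-76.5)), (46, np.float64(-76.3))]
-80 [-4.3 48.6]
-70 [-4.5 48.8]
-60 [-4.3 49. ]
-50 [-3.6 58.9]
-40 [-4.  50.1]
-30 [-3.9 49.3]
bs 49.4
```

View pics/w28.png

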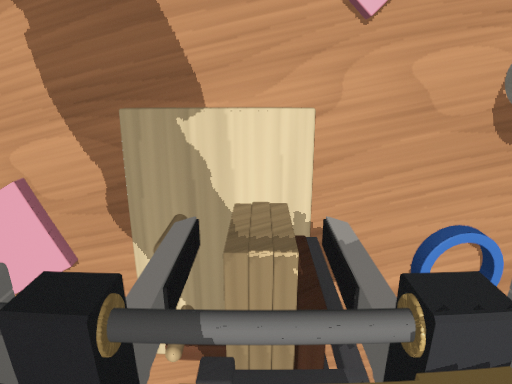

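>>> {"fn": "play_rows", "kwargs": {"plan": [[[0,0,0],0],[[0,0,0],0],[[0,0,0],0],[[0,0,0],0],[[0,0,0],0],[[0,0,-3],0],[[0,0,-4],0],[[0,0,-4],0],[[0,0,-1],0],[[0,0,0],0]], "grip": -1, "force": 20}}

```text
time_s: 46.45
tool_pos: [0.4959, 0.1099, 0.009]
ee_rot: [-0.0, 0.778, 0.628, -0.001]
wrist_force: [0.6, -0.9, 1.0]
finger_gap: 0.0004
```

>>> {"fn": "play_rows", "kwargs": {"plan": [[[0.5,-0.11,0],0],[[0.5,-0.11,0],0],[[0.5,-0.11,0],0],[[0.3,-0.06,0],0],[[0.2,-0.04,0],0],[[0.1,-0.02,0],0],[[0.1,-0.02,0],0],[[0.1,-0.02,0],0],[[0,0,0],0],[[0,0,0],0]]}}

```text
time_s: 47.45
tool_pos: [0.518, 0.1059, 0.0096]
ee_rot: [-0.001, 0.778, 0.628, -0.001]
wrist_force: [-10.5, 2.2, 9.5]
finger_gap: 0.0007
```

```bash
python3 -c "
from h import *
look('29');front()"
```

```text
t 47.45 world [0.518  0.1059 0.0096] S [-85.3  22.5   9.6] jaw-in-stand 90.02 F [-10.5   2.2   9.5] M [ 0.35  1.87 -0.02] gap 0.0007 q [-0.65  0.43  0.41  2.08 -0.27  0.68  1.29]
118 [-62.0, -58.0, -52.0, -48.0, -42.0, -38.0, -32.0, -28.0, -22.0, -18.0, -12.0, -8.0, -2.0, 2.0, 8.0, 12.0, 18.0, 22.0, 28.0, 32.0, 38.0, 42.0, 48.0, 52.0, 58.0] [-3.5, -5.1, -4.2, -3.5, -4.9, -4.7, -5.5, -4.8, -4.0, -4.0, -4.3, -5.2, -5.2, -4.2, -4.2, -8.4, -3.7, -6.0, -5.5, -4.1, -5.2, -4.6, -5.5, -7.3, -5.1]
slope deg -0.7026577095465202 y0 -4.9364612532888135
80 [-62.0, -58.0, -52.0, -48.0, -42.0, -38.0, -32.0, -28.0, -22.0, -18.0, -12.0, -8.0, -2.0, 2.0, 8.0, 12.0, 18.0, 22.0, 28.0, 32.0, 38.0, 42.0, 48.0, 52.0, 58.0] [-3.2, -3.9, -3.4, -2.8, -4.3, -3.9, -4.6, -3.4, -5.6, -4.2, -4.0, -4.5, -3.8, -3.9, -4.9, -3.5, -4.2, -3.6, -4.0, -3.9, -4.9, -3.5, -3.9, -4.8, -5.2]
slope deg -0.3625085607535181 y0 -4.084401084146795
```

View pics/w29.png

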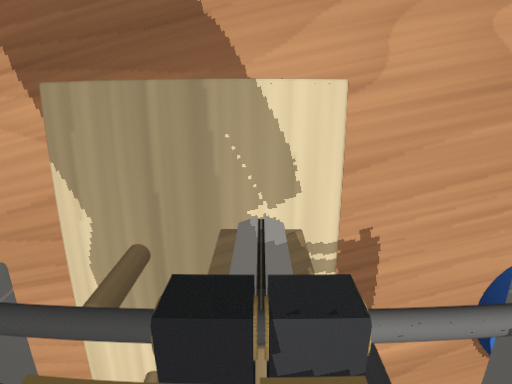

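Contact at 10 N. I'll press lightly once more, then back off and rise clear.

>>> {"fn": "play_rows", "kwargs": {"plan": [[[0.1,-0.02,0],0],[[0,0,0],0],[[0,0,0],0],[[-0.4,0.09,0],0],[[-1,0.22,0],0],[[-1.5,0.32,0],0],[[0,0,4],0],[[0,0,4],0],[[0,0,4],0],[[0,0,4],0]]}}

```text
time_s: 48.6
tool_pos: [0.491, 0.1115, 0.1713]
ee_rot: [0.0, 0.778, 0.628, 0.0]
wrist_force: [-0.9, 0.1, -0.1]
finger_gap: 0.0004
```

>>> {"fn": "play_rows", "kwargs": {"plan": [[[0,0,4],0],[[1.5,-0.3,0],0],[[1.5,-0.3,0],0],[[0,0,0],0],[[0,0,0],0],[[0,0,0],0],[[0,0,0],0],[[0,0,0],0],[[0,0,0],0],[[0,0,0],0]]}}

```text
time_s: 49.6
tool_pos: [0.5216, 0.1057, 0.2098]
ee_rot: [-0.0, 0.778, 0.628, 0.0]
wrist_force: [0.0, 0.7, -0.3]
finger_gap: 0.0004
```

```bash
python3 -c "
from h import *
chk('30')
grab('scene','s30full.png')"
```

```text
t 49.6 world [0.5216 0.1057 0.2098] S [-81.7  23.1 209.8] jaw-in-stand 90.0 F [ 0.   0.7 -0.3] M [ 0.02 -0.01  0.  ] gap 0.0004 q [-0.78  0.16  0.52  1.9  -0.09  1.1   1.14]
118 [-62.0, -58.0, -52.0, -48.0, -42.0, -38.0, -32.0, -28.0, -22.0, -18.0, -12.0, -8.0, -2.0, 2.0, 8.0, 12.0, 18.0, 22.0, 28.0, 32.0, 38.0, 42.0, 48.0, 52.0, 58.0] [-4.4, -4.3, -4.6, -5.7, -5.0, -4.8, -5.2, -3.9, -5.5, -6.6, -4.5, -6.6, -1.6, -6.8, -2.3, -5.6, -5.4, -5.9, -5.2, -5.4, -6.4, -5.1, -4.7, -6.8, -5.9]
slope deg -0.5127691118083765 y0 -5.148489360352159
80 [-62.0, -52.0, -48.0, -42.0, -38.0, -32.0, -28.0, -22.0, -18.0, -12.0, -8.0, -2.0, 2.0, 8.0, 12.0, 18.0, 22.0, 28.0, 32.0, 38.0, 42.0, 48.0, 52.0, 58.0] [-4.4, -3.8, -2.1, -2.9, -2.4, -3.6, -4.5, -4.0, -5.0, -5.0, -5.2, -4.7, -4.0, -3.5, -4.7, -4.7, -4.3, -4.2, -4.1, -4.2, -5.0, -4.4, -4.7, -4.5]
slope deg -0.6081365414978409 y0 -4.156100717985679
[(-4, np.float64(-75.8)), (1, np.float64(-75.9)), (6, np.float64(-75.8)), (11, np.float64(-75.7)), (16, np.float64(-75.7)), (21, np.float64(-75.8)), (26, np.float64(-75.7)), (31, np.float64(-75.9)), (36, np.float64(-75.9)), (41, np.float64(-75.8)), (46, np.float64(-75.4))]
-80 [-4.3 48.7]
-70 [-4.4 49. ]
-60 [-4.7 48.3]
-50 [-5.  58.9]
-40 [-5.1 49.5]
-30 [-4.5 49.3]
bs 49.4
```

View pics/w30c.png

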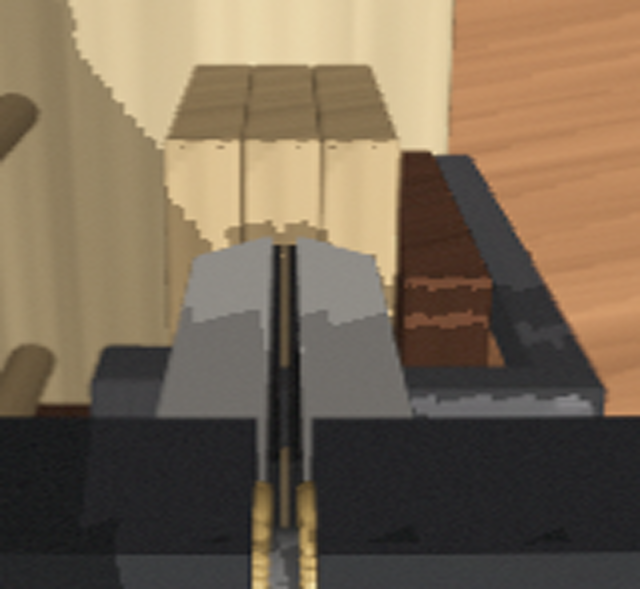

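View pics/s30full.png

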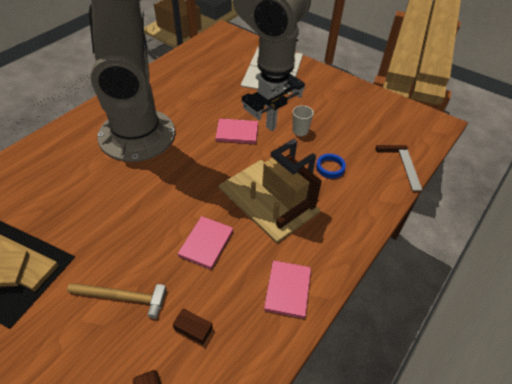

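View pics/s30.png

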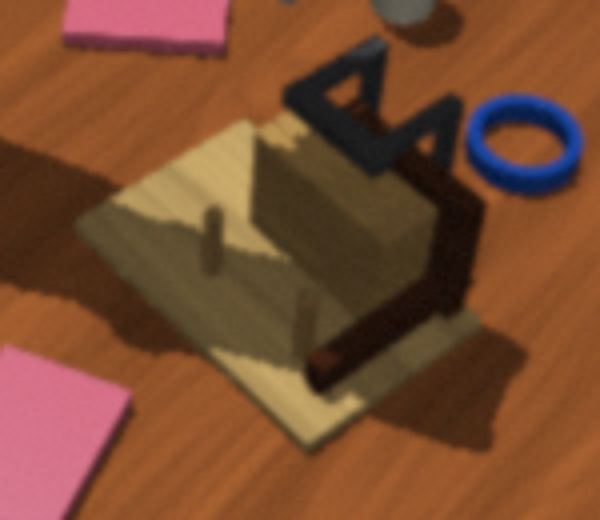

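```bash
python3 -c "
from h import *
print(env.sign_off())"
```

```text
the job is handed in; nothing more can be done
None
```

The job is handed in: the three boards stand upright and together against the backstop, with their ends against the fence. The arm was clear of everything at hand-in, at about 50 s of the 72 s allowed. `env.sign_off()` gave no verdict.

**What I did**
- I pushed the boards upright with one finger, then squeezed them together and squared them against the backstop with the gripper.
- I slid them to the fence by dragging the gripped stack and pushing on their near ends.
- Once, while repositioning, a finger that was still closing knocked the finished stack about 7° out of line. I re-gripped it, squared it, pressed it to the backstop again and slid it back to the fence.

**Last checks**
- **Fence:** all three near ends lie within about 0.2 mm of each other, at stand x ≈ -75.8 mm. This matches where they sat when pressed against the fence.
- **Backstop:** the back board's top edge measured about 0.5 mm (up to 1 mm in places) from the backstop at the near end. That is within the camera accuracy.
- **Front face:** it sits at y ≈ -4 to -5 mm, against -4 ideal.
- **Squareness:** the row is turned about 0.5° at most, which is near the measuring noise, so the far end may stand up to about 1 mm off.
- **Bystanders:** in the last picture the tape, cup, offcut, hammer and pink pieces look unmoved. I judged this by eye and did not measure it.

**Something that disagreed:** the cameras showed the fingertips about 35 mm higher than the reported tool position. My first pushing pass therefore went over the boards without moving them, and I allowed for the offset after that.

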